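Put the day's paint blocks away in their tubs

ROBOT

A 6-joint arm with a two-finger parallel gripper is mounted at the origin on the work surface. World frame = base frame: x ahead of the robot, y to its left, z up, the work surface at z = 0. Lengths are in m, angles in rad, forces in N, time in s.
With the tool pointing down it reaches from about 0.25 to 0.725 m from the base axis. Payload 4 kg.
Tool frame: the origin (TCP) lies at the centre of the arm's flange, where the gripper is bolted on; the fingertips stand 173 mm ahead of it and the grasp point (between the pads) lies 155 mm ahead of it; x points along the fingers, z is the direction in which the jaws open and shut, and the axes are right-handed (so a half turn about x gives the same grasp; the last joint's range is limited). The gripper opens to 85 mm and grips with 20 to 120 N. Pads are 22 mm wide; open, the fingers measure 114 mm over their backs; the gripper's body (76 mm by 85 mm) begins 54 mm behind the grasp point. The pads swing forward as they close: fully open they stand 13 mm farther back than shut.
Start: joints at [-1.277, 0.241, 0.005, 1.335, 0, 1.571], TCP at [0.145, -0.479, 0.405] pointing down, gripper open.
Joint ranges: [-2.72, 2.72], [-1.05, 1.87], [-1.09, 1.28], [-1.99, 2.15], [-1.42, 1.44], [-3.14, 3.14]. Speed limits (rad/s): [2.79, 2.79, 3.14, 3.14, 3.14, 3.14].

INTERFACE

Orientations are given as a unit quaternion [x, y, z, w].
In Python, from workcell import bot gives the robot as it stands.
- The arm moves only by the tool arm_command, never from a script. Its argument "moves" is one flat list of numbers, 7 for each row, row after row: the shift along the tool's x, y, z in m, then the turn, a rotation vector about the tool's x, y, z in rad, then the closure, from -1 (fully open) to 1 (shut). A call has 1 to 20 rows; each row shifts and turns the pose as measured when the row begins, along the tool's axes as they then stand; what a row does not reach is not made up. A row lasts 1/12 s, in which the tool goes at most 41.7 mm and 7.16 degrees, less where a joint would pass 70% of its speed; a pose out of reach is approached as far as the arm can. A call with a gripper value outside its range is refused whole. The fingers move at their own pace and stop on an object; the grip force is fixed at half the most. Time passes only in rows, so rows that do not move let the fingers close. It gives the time, the measured TCP pose, the force and the opening at its end, in the units of the state.
- bot.get_obs(): the state, without advancing time (a new reading comes with each control period).
- bot.camera(name): name is "scene" or "top" or "wrist"; returns the picture (384x512x3 uint8, red, green, blue); there is no depth.
- bot.get_calibration(name): a dict with "mtx" (3x3 intrinsics, pixels), "world_from_camera" (4x4, takes a point from camera to world coordinates); the wrist camera has in their place "mount" (4x4, takes a point from camera to tool coordinates, whose origin is the TCP and whose axes are the tool frame's). Camera axes: x right, y up, looking along -z (the intrinsics and any distortion apply to the point x, -y, -z); pixel columns grow to the right and rows downward; lengths in m; the calibration is good to about 2 mm. A picture is of the moment at which its call begins: read the wrist's pose just before it. get_calibration takes no time and is no camera call.
- bot.job_done(): hands the job in, once; it reports no verdict.
The state is a dict: "clock": time; "joint_pos": joint angles; "joint_vel": joint speeds; "tau": joint torques, N m; "eef_pos": TCP position; "tool_rot": TCP orientation; "ft_force": force on the tool from outside, world axes, zero at the start; "ft_torque": the same for the moment, N m; "grip_width": finger opening in m.
Only numpy, scipy, OpenCV 4.12 (cv2) and the standard library are available. Lean on these libraries where they do the work, as an engineer would, in place of code of your own. Each camera call takes 0.05 s, during which the arm holds its last target.

TASK

Pull the drawer of the low chest open and, for every open tub on the table, move the paint block of the tub's colour from the drawer into the tub and then set the lid of that colour on it, fully seated. Finish by pushing the drawer fully shut. Blocks with no tub of their colour stay in the drawer, the tubs stay upright on the table, and all other things (white lid, jar, palette knife, brush) stay where they are.

Things in the scene. Friction and masses are not known exactly. Their poses are not given: they have to be found in the camera images.
- tub_blue: open blue plastic tub, 90 (its x) x 74 (its y) x 50 mm high, 180 g, loose; walls and floor 3 mm, inside 84 x 68 mm. Origin: centre of its underside, z up. It may be absent (None).
- lid_blue: blue lid, loose, 60 g, right way up: plate 94 (x) x 78 (y) x 5 mm over a plug 74 x 58 x 6 mm that drops into the tub's mouth with 5 mm play each side (lid's x along tub's x, either way round). On top, centred, a grip bar 44 long (x), 12 wide (y), 22 mm high; 33 mm high in all. Origin: centre of the plug's underside, 44 mm above the tub's underside when seated.
- block_blue: blue paint block, 56 (its x) x 22 (its y) x 32 mm (z), 60 g, standing in a pocket of the drawer to start with, x along the drawer's travel, any colour in any pocket. Origin: centre of its underside.
- tub_ochre: open ochre plastic tub, 90 (its x) x 74 (its y) x 50 mm high, 180 g, loose; walls and floor 3 mm, inside 84 x 68 mm. Origin: centre of its underside, z up. It may be absent (None).
- lid_ochre: ochre lid, loose, 60 g, right way up: plate 94 (x) x 78 (y) x 5 mm over a plug 74 x 58 x 6 mm that drops into the tub's mouth with 5 mm play each side (lid's x along tub's x, either way round). On top, centred, a grip bar 44 long (x), 12 wide (y), 22 mm high; 33 mm high in all. Origin: centre of the plug's underside, 44 mm above the tub's underside when seated.
- block_ochre: ochre paint block, 56 (its x) x 22 (its y) x 32 mm (z), 60 g, standing in a pocket of the drawer to start with, x along the drawer's travel, any colour in any pocket. Origin: centre of its underside.
- tub_red: open red plastic tub, 90 (its x) x 74 (its y) x 50 mm high, 180 g, loose; walls and floor 3 mm, inside 84 x 68 mm. Origin: centre of its underside, z up. It may be absent (None).
- lid_red: red lid, loose, 60 g, right way up: plate 94 (x) x 78 (y) x 5 mm over a plug 74 x 58 x 6 mm that drops into the tub's mouth with 5 mm play each side (lid's x along tub's x, either way round). On top, centred, a grip bar 44 long (x), 12 wide (y), 22 mm high; 33 mm high in all. Origin: centre of the plug's underside, 44 mm above the tub's underside when seated.
- block_red: red paint block, 56 (its x) x 22 (its y) x 32 mm (z), 60 g, standing in a pocket of the drawer to start with, x along the drawer's travel, any colour in any pocket. Origin: centre of its underside.
- chest: fixed low wooden chest, 260 deep (x) x 250 wide (y) x 100 mm high, one drawer; origin: middle of the lower edge of its front. Its front faces its own -x, towards the robot.
- chest_drawer0 (a joint): the drawer's travel, m: 0 shut (as at the start), growing as it is pulled out along the chest's -x, 0.18 at the end stop. It stays where left; about 1 N of friction, no latch.
- chest_drawer0_handle (a point): middle of the drawer's bar handle, which moves with the drawer: bar of 11 mm diameter, 120 mm long along the chest's y, 42 mm in front of the drawer's face, 72 mm above the table; the drawer's face is 88 mm high; room to pinch it from above with a finger on either side, if the gripper is not opened wide (30 mm)
- pockets (a point): floor of the middle pocket of the drawer's black insert, moves with the drawer; axes as the chest's. Three pockets, 60 mm apart in y, each 60 (x) x 27 (y) x 11 mm deep; blocks stand 21 mm proud, with finger room at their long sides. 25 mm above the table, 110 mm behind the handle. Pull the drawer 120 mm or more to clear the blocks from the chest.
- lid_white: spare white lid, same shape as the coloured lids, a bystander among the tubs; not to be moved. Origin: centre of the plug's underside.
- jar: small green glass jar with a steel cap, 54 mm across, 65 mm high, a bystander among the tubs; not to be moved. Origin: on its underside.
- palette_knife: palette knife 200 mm long lying on the table near the robot, bystander; not to be moved. Origin: on its underside.
- brush: paint brush 200 mm long lying on the table near the robot, bystander; not to be moved. Origin: on its underside.
Mind the look-alikes: they are no part of the job. What is shaped like the lid_red but pink or turquoise is not meant.

How it is judged:
By the outcome, as a careful person would: the job done as asked, in the order asked, and still so for the second after the job is handed in, with the robot touching nothing.
Of tub_blue, tub_ochre, tub_red only 2 to 3 are there at a start; the rules pass over those that are not, and their reading is None.
At some moment in a run one of tub_blue, tub_ochre, tub_red, lid_blue, lid_ochre, lid_red may be knocked a few centimetres aside while the robot is not near it.
It also fails if it takes over 210 s, if anything falls off the work surface, if the arm or the gripper's body presses on something with over 40 N, if the wrist force passes 120 N, or if a joint passes its speed limit or range.

## Working session

There is one attempt and no reset: what is moved stays moved. The work goes in short steps, Python scripts to look and compute and a tool call to move; the robot and the scene stay as the last step left them, time stands still between calls to the robot, and variables do not carry over. Pictures are saved under pics/ and viewed, and the job is handed in when it is done.

Besides the shell and the picture viewer there is one more tool, called after "Emit:" as name(argument=value, ...) on one line, values as JSON. arm_command: Moves the arm, as the interface text tells. Its arguments: {"type":"object","properties":{"moves":{"type":"array"}},"required":["moves"]}

```bash
ls; mkdir -p pics
python3 - <<'E'
from workcell import bot
import cv2, numpy as np
np.set_printoptions(precision=4,suppress=True)
o=bot.get_obs(); print(o)
for n in ["scene","top","wrist"]:
    c=bot.get_calibration(n); print(n,c)
    cv2.imwrite(f"pics/{n}0.png",bot.camera(n)[:,:,::-1])
E
```

```text
pics
{'clock': 0.0, 'joint_pos': array([-1.277 ,  0.2414,  0.0037,  1.3352, -0.    ,  1.5708]), 'joint_vel': array([ 0.0012, -0.0009,  0.0005,  0.0007,  0.0006, -0.0016]), 'tau': array([ -0.0009, -37.2315,  25.241 ,   0.0169,  -0.    ,   0.    ]), 'eef_pos': array([ 0.1447, -0.4783,  0.4038]), 'tool_rot': array([ 0.4219,  0.5684, -0.421 ,  0.5672]), 'ft_force': array([0.017 , 0.5931, 0.0056]), 'ft_torque': array([-0.0081,  0.0243,  0.0328]), 'grip_width': 0.08561740387201346}
scene {'mtx': array([[353.9151,   0.    , 257.2868],
       [  0.    , 353.9151, 191.185 ],
       [  0.    ,   0.    ,   1.    ]]), 'world_from_camera': array([[ 0.1826, -0.5627,  0.8062,  1.3397],
       [ 0.983 ,  0.0879, -0.1612, -0.2735],
       [ 0.0199,  0.822 ,  0.5692,  0.6609],
       [ 0.    ,  0.    ,  0.    ,  1.    ]])}
top {'mtx': array([[445.2308,   0.    , 250.9262],
       [  0.    , 445.2308, 199.4643],
       [  0.    ,   0.    ,   1.    ]]), 'world_from_camera': array([[ 0.0284,  0.9907, -0.1332,  0.287 ],
       [-0.9996,  0.0284, -0.0024, -0.1167],
       [ 0.0014,  0.1332,  0.9911,  1.6503],
       [ 0.    ,  0.    ,  0.    ,  1.    ]])}
wrist {'mtx': array([[315.4986,   0.    , 259.6683],
       [  0.    , 315.4986, 189.709 ],
       [  0.    ,   0.    ,   1.    ]]), 'mount': array([[ 0.0009,  0.2982, -0.9545,  0.0319],
       [ 0.001 ,  0.9545,  0.2982,  0.0764],
       [ 1.    , -0.0013,  0.0006,  0.    ],
       [ 0.    ,  0.    ,  0.    ,  1.    ]])}
```

View pics/top0.png

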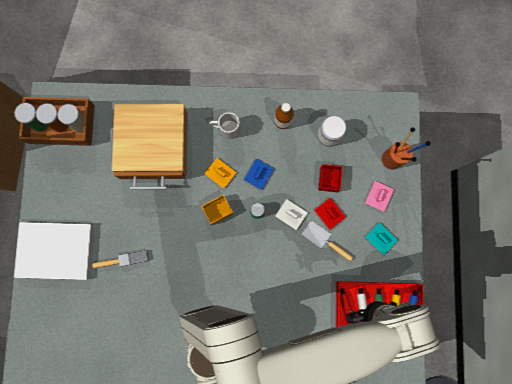

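View pics/scene0.png

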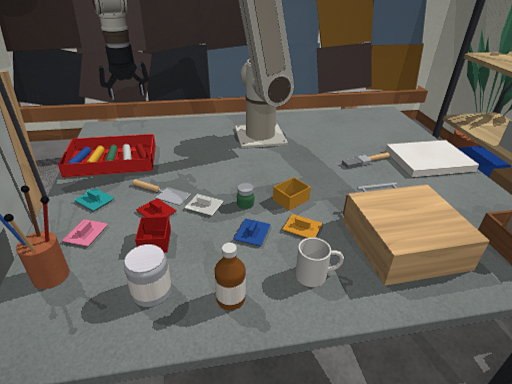

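View pics/wrist0.png

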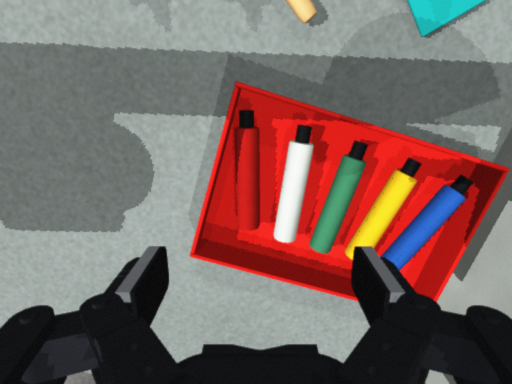

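Tubs present: ochre at about top pixel (217,210) and red at (330,178). There is no blue tub; the blue thing at (259,174) is a lid. The chest's handle is at about (148,185). Next I measure these.

```bash
cat > h.py <<'E'
from workcell import bot
import cv2, numpy as np, time
from scipy.spatial.transform import Rotation as R
np.set_printoptions(precision=4,suppress=True)
def cam(n,o=None):
    c=bot.get_calibration(n)
    if n!="wrist": return c["mtx"],c["world_from_camera"]
    o=o or bot.get_obs()
    T=np.eye(4);T[:3,:3]=R.from_quat(o["tool_rot"]).as_matrix();T[:3,3]=o["eef_pos"]
    return c["mtx"],T@c["mount"]
def ray(K,W,uv,z):
    uv=np.atleast_2d(np.asarray(uv,float))
    d=np.c_[(uv[:,0]-K[0,2])/K[0,0],-(uv[:,1]-K[1,2])/K[1,1],-np.ones(len(uv))]@W[:3,:3].T
    t=(z-W[2,3])/d[:,2]
    return W[:3,3]+d*t[:,None]
def proj(K,W,P):
    P=np.atleast_2d(P); c=(P-W[:3,3])@W[:3,:3]
    return np.c_[K[0,2]+K[0,0]*c[:,0]/-c[:,2],K[1,2]-K[1,1]*c[:,1]/-c[:,2]]
HUE={"ochre":(14,25,120,90),"blue":(105,125,120,50),"red":(-6,6,150,50),"pink":(165,178,60,90),"turq":(85,97,120,80)}
def mask(im,c):
    h=cv2.cvtColor(im,cv2.COLOR_RGB2HSV).astype(int); H=h[:,:,0]
    a,b,s,v=HUE[c]
    if a<0: H=np.where(H>90,H-180,H)
    return ((H>=a)&(H<=b)&(h[:,:,1]>=s)&(h[:,:,2]>=v)).astype(np.uint8)*255
def blobs(im,c,amin=60):
    cs,_=cv2.findContours(mask(im,c),cv2.RETR_EXTERNAL,cv2.CHAIN_APPROX_NONE)
    return sorted([k for k in cs if cv2.contourArea(k)>amin],key=cv2.contourArea,reverse=True)
def rect(K,W,cnt,z):
    p=ray(K,W,cnt.reshape(-1,2),z)[:,:2].astype(np.float32)
    (c,s,a)=cv2.minAreaRect(p)
    if s[0]<s[1]: s=(s[1],s[0]); a+=90
    return np.array(c),np.array(s),(a+90)%180-90
def snap(n,tag,scale=1):
    o=bot.get_obs(); K,W=cam(n,o); im=bot.camera(n)
    cv2.imwrite(f"pics/{tag}.png",im[:,:,::-1]); return im,K,W
# tool pose helper: grasp point g (world), yaw = angle (deg) of jaw axis (tool z) in world xy, modulo 180
def state():
    o=bot.get_obs(); M=R.from_quat(o["tool_rot"]).as_matrix()
    g=o["eef_pos"]+M[:,0]*0.155
    return o,M,g
def show():
    o,M,g=state()
    print("t",round(o["clock"],2),"grasp",g,"jaw yaw",round(np.degrees(np.arctan2(M[1,2],M[0,2])),2),"down",M[:,0],"w",round(o["grip_width"],4),"F",o["ft_force"],"j",o["joint_pos"])
def plan(g,yaw):
    o,M,g0=state()
    y0=np.arctan2(M[1,2],M[0,2]); d=np.radians(yaw)-y0
    d=(d+np.pi/2)%np.pi-np.pi/2
    j6=o["joint_pos"][5]
    y=y0+d
    T=np.array([[0,-np.sin(y)*-1,np.cos(y)],[0,0,np.sin(y)],[-1,0,0]])
    z=np.array([np.cos(y),np.sin(y),0]);x=np.array([0,0,-1.]);T=np.c_[x,np.cross(z,x),z]
    rv=R.from_matrix(M.T@T).as_rotvec()
    dg=np.asarray(g)-g0
    print("turn first rotvec(tool)",rv,"rows>=",round(np.linalg.norm(rv)/0.12,1)," j6",round(j6,3))
    # rotation about TCP; with tilt the grasp point moves: use TCP target
    tcp=np.asarray(g)-T[:,0]*0.155
    print("then shift in turned axes",T.T@(tcp-o["eef_pos"]),"len",round(np.linalg.norm(tcp-o["eef_pos"]),4)," from current axes",M.T@(tcp-o["eef_pos"]))
E
python3 - <<'E'
from h import *
show()
for n in ["top","scene"]:
    im=cv2.imread(f"pics/{n}0.png")[:,:,::-1].copy();K,W=cam(n)
    for c in HUE:
        for k in blobs(im,c,100)[:3]:
            print(n,c,k.reshape(-1,2).mean(0),cv2.contourArea(k),*[x for z in (0.011,0.05) for x in rect(K,W,k,z)])
K,W=cam("top")
print("handle ends",ray(K,W,[[132,187],[166,187]],0.072))
print("chest front top",ray(K,W,[[113,177],[185,177]],0.1), ray(K,W,[[113,104],[185,104]],0.1))
cv2.imwrite("pics/topz.png",cv2.resize(cv2.imread("pics/top0.png")[90:260,90:410],None,fx=2.5,fy=2.5,interpolation=cv2.INTER_CUBIC))
E
```

```text
t 0.15 grasp [ 0.1446 -0.4782  0.249 ] jaw yaw -73.17 down [-0.0005  0.0016 -1.    ] w 0.0858 F [ 0.5631  0.3956 -1.0461] j [-1.2771  0.2413  0.0041  1.3352  0.      1.5708]
top ochre [143.1111 144.3466] 4423.0 [0.7341 0.2825] [0.2681 0.2608] -88.34014141559601 [0.7234 0.273 ] [0.2617 0.2546] -88.34008371829987
top ochre [219.9296 172.4507] 498.5 [0.6055 0.0064] [0.0959 0.0794] 53.68608856201172 [0.5979 0.0035] [0.0936 0.0775] 53.68611145019531
top ochre [216.641  209.0641] 494.0 [0.4686 0.0126] [0.0944 0.0784] -59.10698318481445 [0.4643 0.0096] [0.0921 0.0766] -59.10703468322754
top blue [258.5467 173.84  ] 477.5 [ 0.6054 -0.138 ] [0.094  0.0777] -28.849201202392578 [ 0.5978 -0.1375] [0.0917 0.0759] -28.849239349365234
top red [375.9286 296.3943] 1646.0 [ 0.1395 -0.5875] [0.3151 0.1596] -89.82816043496132 [ 0.1431 -0.5763] [0.3076 0.1558] -89.82813720405102
top red [330.125  177.5795] 519.0 [ 0.5982 -0.4069] [0.1001 0.0805] -4.6477203369140625 [ 0.5908 -0.4   ] [0.0977 0.0785] -4.6477508544921875
top red [329.6571 213.4429] 497.0 [ 0.4644 -0.4052] [0.0937 0.0777] 38.9976692199707 [ 
[... 1231 characters left out ...]
86  -0.5937] [0.3313 0.3013] 89.60482788085938 [ 0.1613 -0.5745] [0.3114 0.2833] 89.60482788085938
scene red [154.1026 225.1859] 1303.0 [ 0.5313 -0.4015] [0.2389 0.1119] 4.067497253417969 [ 0.5798 -0.3938] [0.2246 0.1051] 4.067513465881348
scene pink [ 84.7979 232.3617] 658.0 [ 0.5381 -0.5885] [0.0969 0.0791] -23.17034912109375 [ 0.5862 -0.5696] [0.0911 0.0744] -23.17035675048828
scene turq [ 93.4198 198.7037] 441.5 [ 0.3789 -0.5973] [0.1036 0.0776] 46.545108795166016 [ 0.4365 -0.5779] [0.0974 0.0729] 46.545074462890625
handle ends [[0.5321 0.315  0.072 ]
 [0.5356 0.1931 0.072 ]]
chest front top [[0.5615 0.3768 0.1   ]
 [0.5688 0.1224 0.1   ]] [[0.8293 0.3955 0.1   ]
 [0.8368 0.1353 0.1   ]]
```

View pics/topz.png

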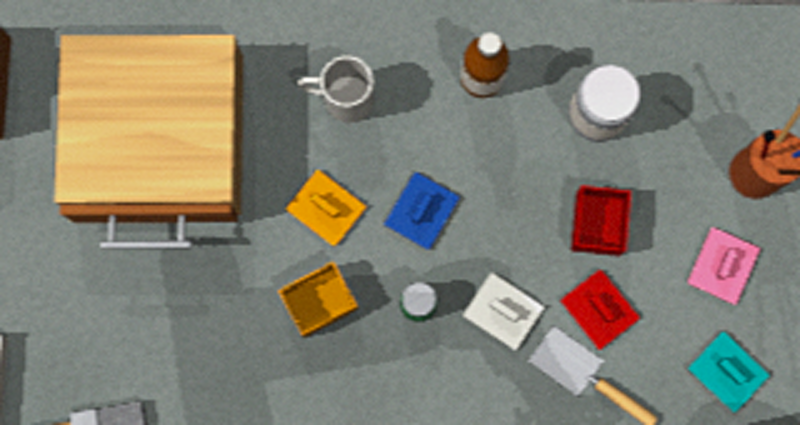

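Run:
```python
from h import *
plan([0.534,0.254,0.20],1.6)
```

```text
turn first rotvec(tool) [-1.305  -0.0014 -0.0011] rows>= 10.9  j6 1.571
then shift in turned axes [0.049  0.7213 0.4096] len 0.8309  from current axes [ 0.05    0.5847 -0.5882]
```

Emit:
arm_command(moves=[0,0,0,-0.12,0,0,0.28,0,0,0,-0.12,0,0,0.28,0,0,0,-0.12,0,0,0.28,0,0,0,-0.12,0,0,0.28,0,0,0,-0.12,0,0,0.28,0,0,0,-0.12,0,0,0.28,0,0,0,-0.12,0,0,0.28,0,0,0,-0.12,0,0,0.28,0,0,0,-0.12,0,0,0.28,0,0,0,-0.12,0,0,0.28,0,0,0,-0.105,0,0,0.28])

```text
clock: 1.07
eef_pos: [0.1443, -0.4771, 0.3994]
tool_rot: [-0.025, 0.708, 0.033, 0.705]
ft_force: [-0.2, -0.4, -0.2]
grip_width: 0.0309
```

Run:
```python
from h import *
show(); plan([0.534,0.254,0.20],1.6)
```

```text
t 1.07 grasp [ 0.1438 -0.4753  0.2444] jaw yaw 4.7 down [-0.0035  0.0117 -0.9999] w 0.0309 F [-0.2448 -0.3784 -0.1637] j [-1.277   0.2455 -0.0025  1.335   0.      0.2118]
turn first rotvec(tool) [ 0.0541 -0.0028 -0.0119] rows>= 0.5  j6 0.212
then shift in turned axes [0.0444 0.7199 0.4099] len 0.8296  from current axes [0.0516 0.6961 0.4484]
```

Emit:
arm_command(moves=[0,0,0,0.054,-0.003,-0.012,0.28,0.002,0.036,0.0205,0,0,0,0.28,0.002,0.036,0.0205,0,0,0,0.28,0.002,0.036,0.0205,0,0,0,0.28,0.002,0.036,0.0205,0,0,0,0.28,0.002,0.036,0.0205,0,0,0,0.28,0.002,0.036,0.0205,0,0,0,0.28,0.002,0.036,0.0205,0,0,0,0.28,0.002,0.036,0.0205,0,0,0,0.28,0.002,0.036,0.0205,0,0,0,0.28,0.002,0.036,0.0205,0,0,0,0.28,0.002,0.036,0.0205,0,0,0,0.28,0.002,0.036,0.0205,0,0,0,0.28,0.002,0.036,0.0205,0,0,0,0.28,0.002,0.036,0.0205,0,0,0,0.28,0.002,0.036,0.0205,0,0,0,0.28,0.002,0.036,0.0205,0,0,0,0.28,0.002,0.036,0.0205,0,0,0,0.28,0,0,0,0,0,0,0.28,0,0,0,0,0,0,0.28])

```text
clock: 2.73
eef_pos: [0.4776, 0.1526, 0.3583]
tool_rot: [-0.009, 0.707, 0.008, 0.707]
ft_force: [-0.7, -0.1, 0.4]
grip_width: 0.0308
```

Run:
```python
from h import *
show(); plan([0.534,0.254,0.20],1.6)
snap("wrist","w1")
```

```text
t 2.73 grasp [0.4777 0.1524 0.2033] jaw yaw 1.34 down [ 0.0011 -0.0009 -1.    ] w 0.0308 F [-0.6983 -0.102   0.4367] j [ 0.3096  0.2682 -0.0815  1.2203 -0.0012  1.857 ]
turn first rotvec(tool) [-0.0046  0.0011  0.001 ] rows>= 0.0  j6 1.857
then shift in turned axes [0.0033 0.0998 0.0592] len 0.1161  from current axes [0.0033 0.1001 0.0588]
```

View pics/w1.png

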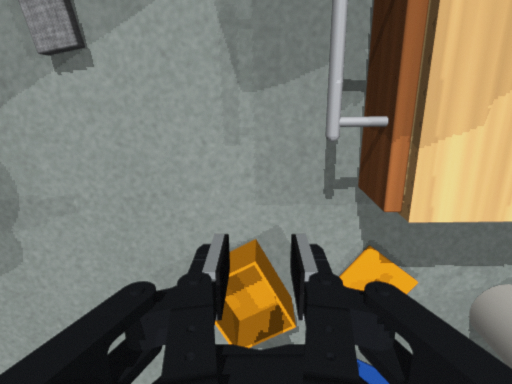

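The wrist view shows the handle bar as a vertical stroke, from its near end at pixel (333,137) up to (339,0). The ochre tub and lid are below it.

Run:
```python
from h import *
K,W=cam("wrist")
print(ray(K,W,[[333,135],[337,60],[339,2]],0.072))
print(ray(K,W,[[409,221]],0.1))
```

```text
[[0.5359 0.1966 0.072 ]
 [0.5337 0.2523 0.072 ]
 [0.5315 0.2907 0.072 ]]
[[0.5944 0.1353 0.1   ]]
```

Emit:
arm_command(moves=[0,0.034,0.02,0,0,0,0.28,0,0.034,0.02,0,0,0,0.28,0,0.034,0.02,0,0,0,0.28,0,0,0,0,0,0,0.28,0,0,0,0,0,0,0.28])

```text
clock: 3.2
eef_pos: [0.5344, 0.2513, 0.3547]
tool_rot: [-0.006, 0.71, 0.002, 0.704]
ft_force: [-0.5, -0.7, -0.7]
grip_width: 0.0309
```

Run:
```python
from h import *
show(); plan([0.534,0.255,0.072],1.8)
snap("wrist","w2")
```

```text
t 3.2 grasp [0.5332 0.2504 0.1998] jaw yaw 0.71 down [-0.0083 -0.0059 -0.9999] w 0.0309 F [-0.5185 -0.7049 -0.7128] j [ 0.4399  0.449   0.1732  1.3051 -0.0018  1.9984]
turn first rotvec(tool) [-0.0191 -0.0085  0.0057] rows>= 0.2  j6 1.998
then shift in turned axes [ 0.1277  0.0037 -0.0003] len 0.1278  from current axes [0.1277 0.0044 0.0007]
```

View pics/w2.png

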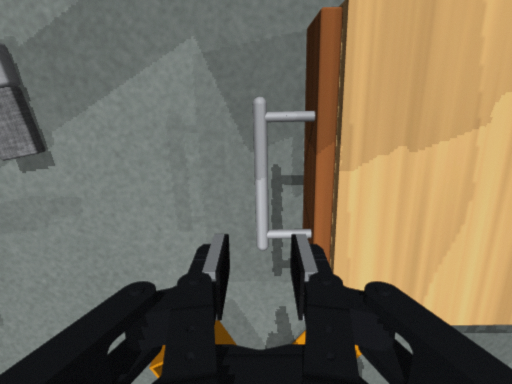

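The bar runs from (260,100) to (264,247), centred on the fingers' column (260).

Run:
```python
from h import *
K,W=cam("wrist")
print(ray(K,W,[[260,98],[264,248]],0.072))
```

```text
[[0.5316 0.3211 0.072 ]
 [0.5369 0.1937 0.072 ]]
```

Emit:
arm_command(moves=[0,0.004,0,-0.019,-0.008,0.006,0.28,0.034,0,0,0,0,0,0.28,0.034,0,0,0,0,0,0.28,0.034,0,0,0,0,0,0.28,0.02,0,0,0,0,0,0.28,0,0,0,0,0,0,0.28])

```text
clock: 3.75
eef_pos: [0.5337, 0.2474, 0.2361]
tool_rot: [-0.007, 0.703, 0.012, 0.711]
ft_force: [-0.2, -1.0, -0.3]
grip_width: 0.0312
```

Run:
```python
from h import *
show(); plan([0.533,0.255,0.072],1.8)
```

```text
t 3.75 grasp [0.5355 0.2484 0.0811] jaw yaw 1.48 down [ 0.0119  0.0068 -0.9999] w 0.0312 F [-0.1625 -0.9552 -0.2642] j [ 0.4338  0.5272 -0.0278  1.0021  0.0011  1.9787]
turn first rotvec(tool) [-0.0055  0.0121 -0.0064] rows>= 0.1  j6 1.979
then shift in turned axes [ 0.0091  0.0076 -0.0005] len 0.0119  from current axes [ 0.0091  0.0076 -0.0006]
```

Emit:
arm_command(moves=[0.01,0.005,-0.001,-0.005,0.012,-0.006,0.28,0,0,0,0,0,0,0.6,0,0,0,0,0,0,0.9,0,0,0,0,0,0,0.9,0,0,0,0,0,0,0.9])

```text
clock: 4.17
eef_pos: [0.5322, 0.2501, 0.2285]
tool_rot: [-0.01, 0.707, 0.011, 0.707]
ft_force: [0.7, 0.7, -7.6]
grip_width: 0.0088
```

Run:
```python
from h import *
show()
```

```text
t 4.17 grasp [0.5323 0.2502 0.0735] jaw yaw 1.66 down [ 0.0003  0.0009 -1.    ] w 0.0088 F [ 0.7327  0.6918 -7.5917] j [ 0.4392  0.54   -0.0279  1.0022  0.0006  1.9809]
```

Emit:
arm_command(moves=[0,0,-0.02,0,0,0,0.9,0,0,-0.03,0,0,0,0.9,0,0,-0.03,0,0,0,0.9,0,0,-0.03,0,0,0,0.9,0,0,-0.03,0,0,0,0.9,0,0,-0.025,0,0,0,0.9,0,0,0,0,0,0,0.9,0,0,0,0,0,0,0.9])

```text
clock: 4.83
eef_pos: [0.3645, 0.2444, 0.2285]
tool_rot: [-0.01, 0.702, 0.011, 0.712]
ft_force: [2.1, 1.2, -13.5]
grip_width: 0.0093
```

Run:
```python
from h import *
show()
snap("wrist","w3"); snap("scene","s3");snap("top","t3")
```

```text
t 4.83 grasp [0.3665 0.2446 0.0735] jaw yaw 1.62 down [ 0.0128  0.0016 -0.9999] w 0.0093 F [  2.053    1.1693 -13.4642] j [ 0.5924  0.2845 -0.4426  0.8322 -0.0058  2.1348]
```

View pics/t3.png

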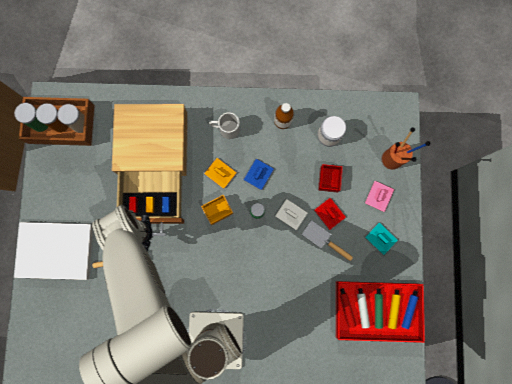

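View pics/s3.png

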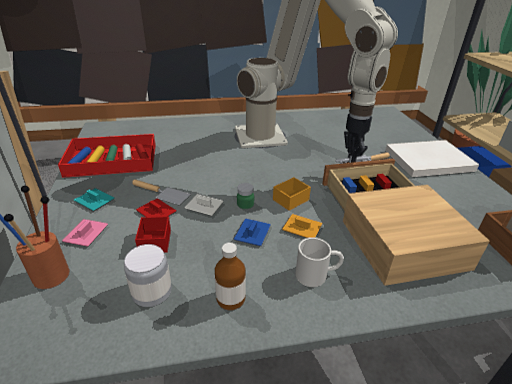

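The drawer is open about 0.166 m, with the blocks in the order red (left, +y), ochre (middle), blue (right). Release the handle and rise.

Emit:
arm_command(moves=[0,0,0,0,0,0,0.28,0,0,0,0,0,0,0.28,0,0,0,0,0,0,0.28,-0.03,0,0,0,0,0,0.28,-0.04,0,0,0,0,0,0.28,-0.04,0,0,0,0,0,0.28,-0.02,0,0.03,0,0,0,0.2,0,0,0.03,0,0,0,0.1,0,0,0,0,0,0,0.1])

```text
clock: 5.73
eef_pos: [0.4326, 0.2463, 0.3749]
tool_rot: [-0.005, 0.695, 0.011, 0.719]
ft_force: [1.0, 0.5, -0.7]
grip_width: 0.0385
```

Run:
```python
from h import *
show()
snap("wrist","w4")
```

```text
t 5.73 grasp [0.438  0.2477 0.22  ] jaw yaw 1.25 down [ 0.035   0.0087 -0.9994] w 0.0385 F [ 1.0414  0.4627 -0.6755] j [ 0.5202  0.2359 -0.0802  1.22   -0.0098  2.0689]
```

View pics/w4.png

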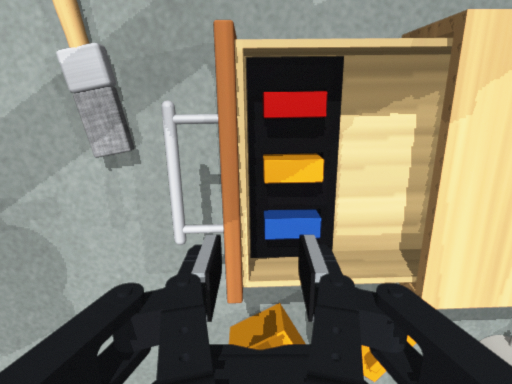

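The wrist view shows the blocks: red at (296,104), ochre at (293,168), blue at (292,225).

Run:
```python
from h import *
K,W=cam("wrist"); im=cv2.imread("pics/w4.png")[:,:,::-1].copy()
for c in ["red","ochre","blue"]:
    for k in blobs(im,c,500)[:3]:
        print(c,cv2.boundingRect(k),*rect(K,W,k,0.057))
# bright top face only
hsv=cv2.cvtColor(im,cv2.COLOR_RGB2HSV)
for u in (293,):
    print([ (v,int(hsv[v,u,2])) for v in range(85,245,3)])
print("handle",ray(K,W,[[168,103],[180,243]],0.072))
```

```text
red (263, 91, 65, 27) [0.4716 0.3153] [0.0565 0.0222] 1.3392524719238281
ochre (401, 11, 67, 287) [0.5903 0.2541] [0.2755 0.0516] -87.65250134468079
ochre (229, 303, 76, 47) [0.4495 0.0661] [0.0738 0.0611] 29.700496673583984
ochre (263, 154, 62, 30) [0.4734 0.2574] [0.0569 0.0274] 2.0079493522644043
blue (263, 209, 59, 31) [0.4753 0.2013] [0.0574 0.0319] 2.2056777477264404
[(85, 19), (88, 18), (91, 65), (94, 200), (97, 202), (100, 201), (103, 200), (106, 200), (109, 201), (112, 196), (115, 195), (118, 25), (121, 16), (124, 16), (127, 17), (130, 19), (133, 16), (136, 18), (139, 25), (142, 24), (145, 25), (148, 25), (151, 24), (154, 100), (157, 191), (160, 233), (163, 236), (166, 236), (169, 235), (172, 236), (175, 239), (178, 247), (181, 246), (184, 19), (187, 17), (190, 20), (193, 18), (196, 19), (199, 26), (202, 28), (205, 22), (208, 28), (211, 130), (214, 133), (217, 139), (220, 201), (223, 201), (226, 200), (229, 200), (232, 201), (235, 200), (238, 114), (241, 19), (244, 18)]
handle [[0.3644 0.3143 0.072 ]
 [0.368  0.1874 0.072 ]]
```

```bash
python3 - <<'E'
s=open('h.py').read()
s=s.replace('''    d=(d+np.pi/2)%np.pi-np.pi/2
    j6=o["joint_pos"][5]
    y=y0+d
''','''    j6=o["joint_pos"][5]; j1=np.arctan2(g[1],g[0])
    best=min([yaw-180,yaw,yaw+180,yaw+360],key=lambda a:abs((np.pi/2+j1-np.radians(a))-0.4)+0.1*abs(np.radians(a)-y0))
    y=np.radians(best); print("yaw chosen",best,"j6 target",np.pi/2+j1-y)
''')
open('h.py','w').write(s)
E
python3 - <<'E'
from h import *
plan([0.4735,0.255,0.14],92)
E
```

```text
yaw chosen 92 j6 target 0.4590977522065427
turn first rotvec(tool) [-1.5834  0.0329  0.0204] rows>= 13.2  j6 2.07
then shift in turned axes [ 0.0801 -0.0426  0.0073] len 0.091  from current axes [0.0815 0.0072 0.0398]
```

Emit:
arm_command(moves=[0,0,0,-0.118,0.003,0.002,0.1,0,0,0,-0.118,0,0,0.1,0,0,0,-0.118,0,0,0.1,0,0,0,-0.118,0,0,0.1,0,0,0,-0.118,0,0,0.1,0,0,0,-0.118,0,0,0.1,0,0,0,-0.118,0,0,0.1,0,0,0,-0.118,0,0,0.1,0,0,0,-0.118,0,0,0.1,0,0,0,-0.118,0,0,0.1,0,0,0,-0.118,0,0,0.1,0,0,0,-0.118,0,0,0.1,0,0,0,-0.1,0,0,0.1,0,0,0,0,0,0,0.1])

```text
clock: 6.95
eef_pos: [0.4266, 0.2431, 0.3749]
tool_rot: [0.515, -0.482, -0.504, -0.499]
ft_force: [-0.7, 0.1, 0.4]
grip_width: 0.0385
```

Run:
```python
from h import *
show()
plan([0.4735,0.255,0.14],92)
```

```text
t 6.95 grasp [0.4309 0.2442 0.2199] jaw yaw 92.18 down [ 0.0277  0.0074 -0.9996] w 0.0385 F [-0.7135  0.0563  0.3797] j [ 0.5199  0.2257 -0.0935  1.2238 -0.0073  0.4818]
yaw chosen 92 j6 target 0.4590977522065427
turn first rotvec(tool) [0.0031 0.0064 0.028 ] rows>= 0.2  j6 0.482
then shift in turned axes [ 0.0799 -0.0473  0.0103] len 0.0934  from current axes [ 0.0812 -0.0451  0.0096]
```

Emit:
arm_command(moves=[0,0,0,0.003,0.006,0.028,0.05,0.015,-0.023,0.005,0,0,0,0.05,0.015,-0.024,0.005,0,0,0,0.05,0,0,0,0,0,0,0.05,0,0,0,0,0,0,0.05])

```text
clock: 7.37
eef_pos: [0.4726, 0.2544, 0.3444]
tool_rot: [-0.505, 0.495, 0.506, 0.494]
ft_force: [0.1, 0.3, 0.3]
grip_width: 0.0409
```

Run:
```python
from h import *
show()
plan([0.4735,0.255,0.059],92)
snap("wrist","w5")
```

```text
t 7.37 grasp [0.4724 0.2544 0.1894] jaw yaw 91.25 down [-0.0014 -0.0001 -1.    ] w 0.0409 F [0.1177 0.2541 0.2986] j [ 0.4937  0.3461 -0.0097  1.2163  0.0006  0.4718]
yaw chosen 92 j6 target 0.4590977522065427
turn first rotvec(tool) [-0.013  -0.0001 -0.0014] rows>= 0.1  j6 0.472
then shift in turned axes [ 0.1304 -0.0009  0.0006] len 0.1304  from current axes [ 0.1304 -0.0011  0.0006]
```

View pics/w5.png

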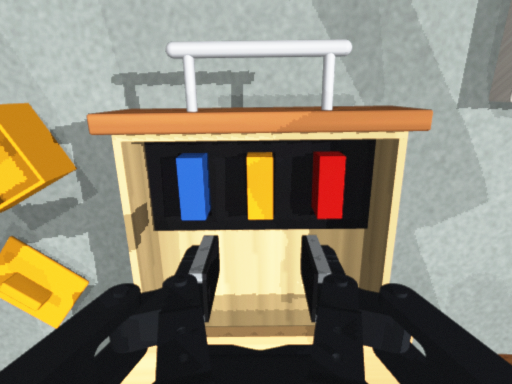

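The ochre block lies at columns 248–272, rows 152–219, centred between the fingers.

Run:
```python
from h import *
K,W=cam("wrist"); im=cv2.imread("pics/w5.png")[:,:,::-1].copy()
for c in ["red","ochre","blue"]:
    for k in blobs(im,c,500)[:3]:
        print(c,cv2.boundingRect(k),*rect(K,W,k,0.057))
```

```text
red (312, 151, 35, 69) [0.4712 0.3123] [0.0602 0.0275] 2.2130179405212402
ochre (0, 103, 77, 110) [0.4511 0.0492] [0.0827 0.0697] -59.92996597290039
ochre (0, 236, 89, 93) [0.5727 0.0468] [0.0792 0.0676] 54.23678207397461
ochre (88, 112, 221, 19) [0.4203 0.2045] [0.1742 0.0134] -88.02344870567322
blue (175, 152, 36, 69) [0.4748 0.1986] [0.0599 0.0273] 1.905324935913086
```

Emit:
arm_command(moves=[0.033,0,0,-0.013,0,0,0.05,0.033,0,0,0,0,0,0.05,0.033,0,0,0,0,0,0.05,0.0,0,0,0,0,0,0.05,0,0,0,0,0,0,0.05])

```text
clock: 7.83
eef_pos: [0.471, 0.2546, 0.2482]
tool_rot: [0.508, -0.49, -0.507, -0.495]
ft_force: [1.3, 1.2, 1.4]
grip_width: 0.0405
```

Run:
```python
from h import *
show()
plan([0.4735,0.255,0.059],92)
```

```text
t 7.83 grasp [0.472  0.2552 0.0932] jaw yaw 91.75 down [ 0.0061  0.0039 -1.    ] w 0.0405 F [1.3056 1.1973 1.3992] j [ 0.4953  0.4254 -0.1621  0.9761  0.0006  0.4648]
yaw chosen 92 j6 target 0.4590977522065427
turn first rotvec(tool) [-0.0043  0.0037  0.0062] rows>= 0.1  j6 0.465
then shift in turned axes [ 0.0342 -0.0025  0.0003] len 0.0343  from current axes [ 0.0343 -0.0023  0.0002]
```

Emit:
arm_command(moves=[0.02,-0.002,0,-0.004,0.004,0.006,0.05,0.0145,0,0,0,0,0,0.05,0,0,0,0,0,0,0.05,0,0,0,0,0,0,0.3,0,0,0,0,0,0,0.6,0,0,0,0,0,0,0.7,0,0,0,0,0,0,0.7])

```text
clock: 8.42
eef_pos: [0.4756, 0.2568, 0.2273]
tool_rot: [0.51, -0.486, -0.506, -0.497]
ft_force: [0.3, -0.6, -0.0]
grip_width: 0.0199
```

Run:
```python
from h import *
show()
```

```text
t 8.42 grasp [0.4779 0.258  0.0723] jaw yaw 91.89 down [ 0.015   0.0077 -0.9999] w 0.0199 F [ 0.3326 -0.5966 -0.0363] j [ 0.4952  0.4541 -0.1793  0.9206 -0.0003  0.4623]
```

Grasp is 13 mm too high (0.072 instead of 0.059); I reopen, lower and close again.

Emit:
arm_command(moves=[0,0,0,0,0,0,0.05,0,0,0,0,0,0,0.05,0,0,0,0,0.008,0.015,0.05,0.008,0.003,-0.002,0,0,0,0.05,0.006,0,0,0,0,0,0.05,0,0,0,0,0,0,0.05])

```text
clock: 8.92
eef_pos: [0.4735, 0.2551, 0.2154]
tool_rot: [0.509, -0.49, -0.507, -0.493]
ft_force: [-0.1, 1.3, 0.1]
grip_width: 0.0401
```

Run:
```python
from h import *
show()
plan([0.4735,0.2555,0.058],92)
```

```text
t 8.92 grasp [0.4741 0.2553 0.0604] jaw yaw 91.87 down [ 0.004   0.0013 -1.    ] w 0.0401 F [-0.0506  1.257   0.0915] j [ 0.4944  0.4689 -0.1917  0.906  -0.0008  0.4617]
yaw chosen 92 j6 target 0.45991595182887224
turn first rotvec(tool) [-0.0022  0.0012  0.0041] rows>= 0.0  j6 0.462
then shift in turned axes [ 0.0024 -0.      0.0004] len 0.0024  from current axes [ 0.0024 -0.      0.0004]
```

Emit:
arm_command(moves=[0.003,0,0,0,0,0,0.05,0,0,0,0,0,0,0.4,0,0,0,0,0,0,0.7,0,0,0,0,0,0,0.7,0,0,0,0,0,0,0.7,-0.03,0,0,0,0,0,0.7,-0.035,0,0,0,0,0,0.7,-0.035,0,0,0,0,0,0.7,-0.035,0,0,0,0,0,0.7,0,0,0,0,0,0,0.7])

```text
clock: 9.75
eef_pos: [0.4717, 0.2542, 0.3471]
tool_rot: [-0.507, 0.495, 0.509, 0.489]
ft_force: [2.1, 1.0, 0.4]
grip_width: 0.0207
```

Run:
```python
from h import *
show()
im,K,W=snap("wrist","w6"); 
im,K,W=snap("top","t6"); 
for c in ["ochre","red"]:
    for k in blobs(im,c,100)[:5]: print(c,k.reshape(-1,2).mean(0),*[x for z in (0.011,0.05) for x in rect(K,W,k,z)])
```

```text
t 9.75 grasp [0.4705 0.2534 0.1921] jaw yaw 91.86 down [-0.0076 -0.0054 -1.    ] w 0.0207 F [2.0557 1.0475 0.4485] j [ 0.4946  0.3462 -0.0024  1.2314 -0.0011  0.462 ]
ochre [148.458  140.3881] [0.704  0.2824] [0.3218 0.2689] 1.871976613998413 [0.6941 0.2729] [0.3142 0.2625] 1.8719781637191772
ochre [216.7375 209.025 ] [0.4677 0.0138] [0.0951 0.081 ] -60.097694396972656 [0.4634 0.0107] [0.0929 0.0791] -60.09768486022949
ochre [219.9155 172.4366] [0.6056 0.0063] [0.0959 0.0792] 53.611934661865234 [0.598  0.0034] [0.0936 0.0773] 53.611934661865234
ochre [393.9103 311.0385] [ 0.117 -0.638] [0.1215 0.0297] -8.785545349121094 [ 0.121  -0.6256] [0.1186 0.029 ] -8.785530090332031
ochre [340.2041 250.7143] [ 0.3277 -0.4441] [0.095  0.0184] 57.622352600097656 [ 0.3267 -0.4363] [0.0927 0.018 ] 57.622413635253906
red [380.2014 311.4479] [ 0.1156 -0.588 ] [0.3163 0.207 ] -89.9249210730195 [ 0.1197 -0.5768] [0.3088 0.2021] -89.92492058873177
red [330.1477 177.6023] [ 0.5978 -0.4069] [0.101  0.0805] -4.6477203369140625 [ 0.5904 -0.4   ] [0.0986 0.0785] -4.6477508544921875
red [337.2464 220.7101] [ 0.4377 -0.4335] [0.0935 0.0766] 39.452518463134766 [ 0.4341 -0.426 ] [0.0912 0.0748] 39.45249938964844
```

View pics/w6.png

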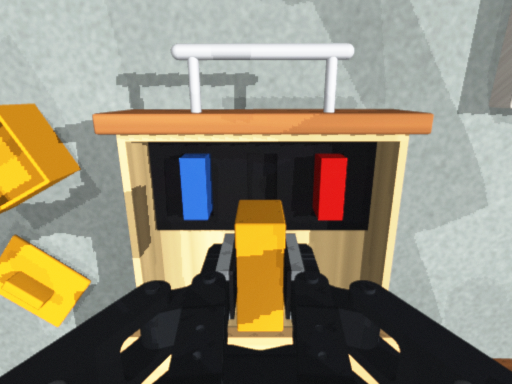

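Block held at width 20.7 mm. The red lid has been knocked to about (0.438,-0.434). I turn to the ochre tub's yaw and go near it to look.

Run:
```python
from h import *
plan([0.524,0.046,0.2],120)
```

```text
yaw chosen 120 j6 target -0.43603698519802525
turn first rotvec(tool) [-0.4911 -0.0048 -0.0169] rows>= 4.1  j6 0.462
then shift in turned axes [-0.0133  0.0573 -0.2065] len 0.2147  from current axes [-0.0122 -0.0466 -0.2092]
```

View pics/t6.png

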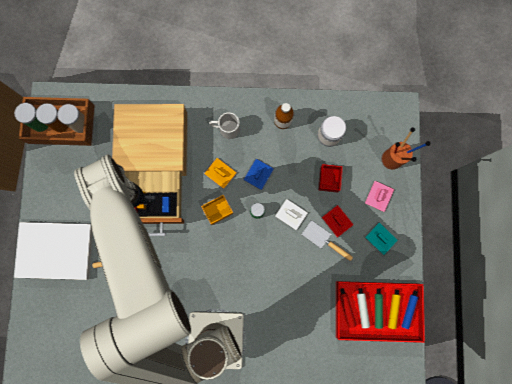

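The top view shows the red lid now at (337,221), close beside the palette knife's blade (317,235).

Emit:
arm_command(moves=[0,0,0,-0.115,-0.001,-0.004,0.7,0,0,0,-0.115,-0.001,-0.004,0.7,0,0,0,-0.115,-0.001,-0.004,0.7,0,0,0,-0.115,-0.001,-0.004,0.7,0,0.008,-0.03,0,0,0,0.7,-0.002,0.008,-0.03,0,0,0,0.7,-0.002,0.008,-0.03,0,0,0,0.7,-0.002,0.008,-0.03,0,0,0,0.7,-0.002,0.008,-0.03,0,0,0,0.7,-0.002,0.008,-0.03,0,0,0,0.7,0,0.008,-0.025,0,0,0,0.7,0,0,0,0,0,0,0.7,0,0,0,0,0,0,0.7])

```text
clock: 10.93
eef_pos: [0.5179, 0.0384, 0.3271]
tool_rot: [-0.602, 0.365, 0.622, 0.343]
ft_force: [-0.4, 0.1, -0.9]
grip_width: 0.0204
```

Run:
```python
from h import *
show()
im,K,W=snap("wrist","w7");
```

```text
t 10.93 grasp [0.5116 0.0365 0.1722] jaw yaw 119.92 down [-0.0409 -0.0124 -0.9991] w 0.0204 F [-0.4277  0.1051 -0.9376] j [ 0.0763  0.3434 -0.0615  1.2077 -0.0093 -0.446 ]
```

View pics/w7.png

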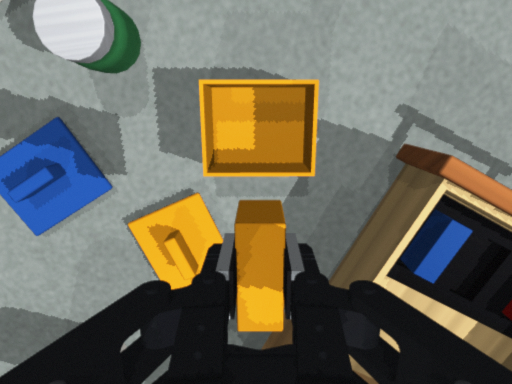

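The ochre tub is fully in view, its rim's corners at (200,80), (318,80), (316,176), (204,175), lined up with the gripper.

Run:
```python
from h import *
K,W=cam("wrist"); im=cv2.imread("pics/w7.png")[:,:,::-1].copy()
c=ray(K,W,[[200,80],[318,80],[316,176],[204,175]],0.05); print(c, c.mean(0), [np.linalg.norm(c[i]-c[(i+1)%4]) for i in range(4)])
for k in blobs(im,"ochre",500)[:4]: print(cv2.boundingRect(k),*rect(K,W,k,0.05))
g=c.mean(0)
plan([*g[:2],0.12],119.5)
```

```text
[[ 0.4557 -0.0452  0.05  ]
 [ 0.4116  0.0309  0.05  ]
 [ 0.4742  0.0692  0.05  ]
 [ 0.5184 -0.0093  0.05  ]] [0.465  0.0114 0.05  ] [np.float64(0.08795206722000293), np.float64(0.0733401194697327), np.float64(0.09010614503124521), np.float64(0.07222095232415374)]
(199, 79, 120, 98) [0.4653 0.0106] [0.0899 0.074 ] -59.93326377868652
(235, 200, 51, 133) [0.5694 0.0719] [0.1279 0.0434] 30.580154418945312
(128, 193, 95, 97) [0.5815 0.0027] [0.0734 0.0673] 54.02757263183594
yaw chosen 119.5 j6 target -0.4904143997445283
turn first rotvec(tool) [ 0.0082  0.0092 -0.0427] rows>= 0.4  j6 -0.446
then shift in turned axes [0.0519 0.0593 0.0022] len 0.0788  from current axes [0.0544 0.057  0.0022]
```

Emit:
arm_command(moves=[0,0,0,0.005,0.009,-0.043,0.7,0,0.02,0.001,0,0,0,0.7,0.01,0.02,0.001,0,0,0,0.7,0.01,0.02,0,0,0,0,0.7,0.01,0,0,0,0,0,0.7,0,0,0,0,0,0,0.7,0,0,0,0,0,0,0.7])

```text
clock: 11.57
eef_pos: [0.4592, 0.0164, 0.2898]
tool_rot: [-0.61, 0.353, 0.617, 0.351]
ft_force: [0.9, 0.5, -0.9]
grip_width: 0.0205
```

Run:
```python
from h import *
show()
plan([0.465,0.011,0.04],120)
```

```text
t 11.57 grasp [0.4578 0.0168 0.1348] jaw yaw 120.3 down [-0.009   0.0028 -1.    ] w 0.0205 F [ 0.9373  0.4888 -0.8888] j [ 0.0348  0.2525 -0.2953  1.0318  0.0031 -0.4942]
yaw chosen 120 j6 target -0.49994727277316064
turn first rotvec(tool) [ 0.0053  0.0069 -0.0064] rows>= 0.1  j6 -0.494
then shift in turned axes [ 0.0948 -0.0023 -0.0076] len 0.0952  from current axes [ 0.0948 -0.0029 -0.0082]
```

Emit:
arm_command(moves=[0,-0.0023,-0.0076,0.005,0.007,-0.006,0.7,0.015,0,0,0,0,0,0.7,0.015,0,0,0,0,0,0.7,0,0,0,0,0,0,0.7])

```text
clock: 11.9
eef_pos: [0.4688, 0.0128, 0.2611]
tool_rot: [0.616, -0.351, -0.611, -0.353]
ft_force: [-0.5, -0.8, -0.9]
grip_width: 0.0206
```

Run:
```python
from h import *
show()
plan([0.465,0.011,0.04],120)
```

```text
t 11.9 grasp [0.47   0.0127 0.1061] jaw yaw 120.26 down [ 0.0077 -0.0007 -1.    ] w 0.0206 F [-0.4953 -0.7685 -0.8939] j [ 0.0276  0.2951 -0.3223  0.9457 -0.001  -0.5007]
yaw chosen 120 j6 target -0.49994727277316064
turn first rotvec(tool) [ 0.0046 -0.0045  0.0063] rows>= 0.1  j6 -0.501
then shift in turned axes [0.0661 0.0042 0.0004] len 0.0662  from current axes [0.0661 0.0046 0.0007]
```

Emit:
arm_command(moves=[0.01,0.004,0.0,0.004,-0.004,0.006,0.7,0.02,0,0,0,0,0,0.7,0.016,0,0,0,0,0,0.7,0,0,0,0,0,0,0.7])

```text
clock: 12.23
eef_pos: [0.4715, 0.0118, 0.2189]
tool_rot: [0.617, -0.349, -0.608, -0.357]
ft_force: [-4.1, -1.9, 0.7]
grip_width: 0.0209
```

Run:
```python
from h import *
show()
plan([0.465,0.011,0.04],120)
```

```text
t 12.23 grasp [0.474  0.0123 0.0639] jaw yaw 120.12 down [ 0.016   0.0032 -0.9999] w 0.0209 F [-4.0531 -1.928   0.6739] j [ 0.0243  0.3511 -0.3738  0.8299  0.0028 -0.5015]
yaw chosen 120 j6 target -0.49994727277316064
turn first rotvec(tool) [ 0.0022 -0.0053  0.0154] rows>= 0.1  j6 -0.502
then shift in turned axes [0.0239 0.006  0.0026] len 0.0248  from current axes [0.0238 0.0064 0.0027]
```

Emit:
arm_command(moves=[0,0.006,0.002,0.002,-0.005,0.015,0.7,0,0.003,0.001,0,0,0,0.7,0,0,0,0,0,0,0.7,0,0,0,0,0,0,0.7])

```text
clock: 12.57
eef_pos: [0.4637, 0.0089, 0.222]
tool_rot: [0.614, -0.354, -0.61, -0.354]
ft_force: [-1.7, -0.5, 0.4]
grip_width: 0.0205
```

Run:
```python
from h import *
show()
plan([0.465,0.011,0.04],120)
snap("scene","s8")
```

```text
t 12.57 grasp [0.4643 0.0084 0.067 ] jaw yaw 119.93 down [ 0.0038 -0.0035 -1.    ] w 0.0205 F [-1.7154 -0.5409  0.4032] j [ 0.0203  0.3384 -0.3832  0.8456 -0.0035 -0.5021]
yaw chosen 120 j6 target -0.49994727277316064
turn first rotvec(tool) [-0.0012 -0.0049  0.0016] rows>= 0.0  j6 -0.502
then shift in turned axes [ 0.027  -0.0022  0.0011] len 0.0271  from current axes [ 0.027  -0.0021  0.0013]
```

View pics/s8.png

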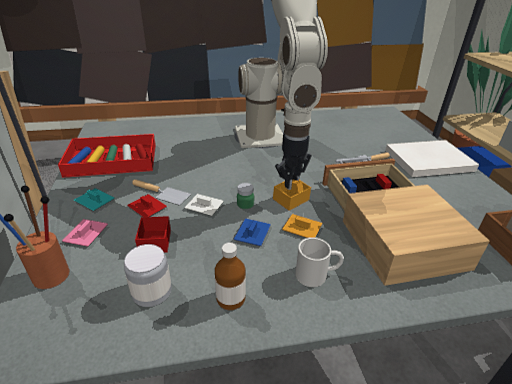

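The block is entering the ochre tub at (292,192). I lower it the rest of the way in small steps.

Emit:
arm_command(moves=[0.01,0.001,0,0,0,0,0.7,0.01,0.001,0,0,0,0,0.7,0.008,0.001,0,0,0,0,0.7,0,0,0,0,0,0,0.7])

```text
clock: 12.95
eef_pos: [0.462, 0.0072, 0.1988]
tool_rot: [0.616, -0.353, -0.609, -0.355]
ft_force: [0.0, 0.9, -0.9]
grip_width: 0.0205
```

Run:
```python
from h import *
show()
plan([0.465,0.011,0.038],120)
```

```text
t 12.95 grasp [0.4635 0.0066 0.0438] jaw yaw 119.94 down [ 0.0097 -0.0036 -0.9999] w 0.0205 F [ 0.0456  0.9336 -0.8659] j [ 0.0165  0.3673 -0.4171  0.7767 -0.0038 -0.506 ]
yaw chosen 120 j6 target -0.49994727277316064
turn first rotvec(tool) [-0.0011 -0.008   0.0066] rows>= 0.1  j6 -0.506
then shift in turned axes [ 0.0058 -0.0045  0.0018] len 0.0076  from current axes [ 0.0058 -0.0045  0.0019]
```

Emit:
arm_command(moves=[0.006,-0.002,0.001,0,0,0,0.7,0.004,0,0,0,0,0,0.7,0,0,0,0,0,0,0.7,0,0,0,0,0,0,0.3,0,0,0,0,0,0,0.25,0,0,0,0,0,0,0.25])

```text
clock: 13.45
eef_pos: [0.464, 0.0095, 0.1916]
tool_rot: [0.617, -0.352, -0.608, -0.355]
ft_force: [-0.5, -0.2, 0.3]
grip_width: 0.032
```

Run:
```python
from h import *
show()
```

```text
t 13.45 grasp [0.466  0.0091 0.0366] jaw yaw 119.94 down [ 0.0131 -0.003  -0.9999] w 0.032 F [-0.52   -0.1551  0.2916] j [ 0.0215  0.3803 -0.4213  0.7562 -0.0032 -0.5012]
```

Emit:
arm_command(moves=[-0.02,0,0,0,0,0,0.25,-0.035,0,0,0,0,0,0.25,-0.035,0,0,0,0,0,0.2,-0.035,0,0,0,0,0,0.0,-0.03,0,0,0,0,0,0,0,0,0,0,0,0,0])

```text
clock: 13.95
eef_pos: [0.4617, 0.0107, 0.3463]
tool_rot: [0.613, -0.354, -0.612, -0.353]
ft_force: [1.1, 0.4, 1.1]
grip_width: 0.0427
```

Run:
```python
from h import *
show()
snap("wrist","w9")
plan([0.6055,0.0064,0.17],53.7+90)
```

```text
t 13.95 grasp [0.4616 0.0104 0.1913] jaw yaw 120.0 down [-0.0005 -0.0018 -1.    ] w 0.0427 F [1.0863 0.3631 1.0604] j [ 0.0237  0.2016 -0.2015  1.1682 -0.0018 -0.4999]
yaw chosen 143.7 j6 target -0.9266724248699614
turn first rotvec(tool) [-0.4135  0.0008 -0.0037] rows>= 3.4  j6 -0.5
then shift in turned axes [ 0.019  -0.082  -0.1189] len 0.1456  from current axes [ 0.0185 -0.1229 -0.0759]
```

View pics/w9.png

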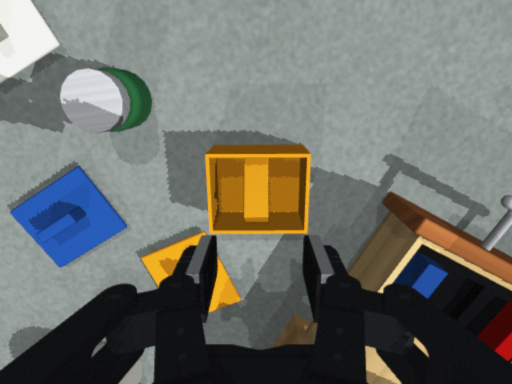

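The ochre block stands in its tub, seen at (256,190). Next is the ochre lid.

Run:
```python
from h import *
K,W=cam("wrist"); im=cv2.imread("pics/w9.png")[:,:,::-1].copy()
for k in blobs(im,"ochre",500)[:4]: print(cv2.boundingRect(k),*rect(K,W,k,0.05))
c=ray(K,W,[[206,153],[310,154],[309,233],[208,233]],0.05); print(c, c.mean(0))
plan([0.64,0.05,0.17],53.7+90)
```

```text
(205, 145, 106, 89) [0.467  0.0124] [0.0894 0.0801] -59.942115783691406
(141, 231, 65, 56) [ 0.5582 -0.0277] [0.0732 0.0314] -16.059104919433594
(208, 256, 33, 57) [0.5658 0.0353] [0.0628 0.0289] 19.37993812561035
[[ 0.4599 -0.0418  0.05  ]
 [ 0.4169  0.0342  0.05  ]
 [ 0.4784  0.0727  0.05  ]
 [ 0.5243 -0.0067  0.05  ]] [0.4699 0.0146 0.05  ]
yaw chosen 143.7 j6 target -0.8592751744894125
turn first rotvec(tool) [-0.4135  0.0008 -0.0037] rows>= 3.4  j6 -0.5
then shift in turned axes [ 0.019  -0.1375 -0.1209] len 0.1841  from current axes [ 0.0183 -0.1746 -0.0554]
```

Emit:
arm_command(moves=[0,0,0,-0.115,0,0,0.2,0,0,0,-0.115,0,0,0.2,0,0,0,-0.115,0,0,0.2,0,-0.01,-0.01,-0.06,0,0,0.2,0.003,-0.025,-0.022,0,0,0,0.2,0.003,-0.025,-0.022,0,0,0,0.2,0.003,-0.025,-0.022,0,0,0,0.2,0.003,-0.025,-0.022,0,0,0,0.2,0.003,-0.025,-0.022,0,0,0,0.2,0,0,0,0,0,0,0.2,0,0,0,0,0,0,0.2])

```text
clock: 14.92
eef_pos: [0.6409, 0.052, 0.3013]
tool_rot: [-0.662, 0.22, 0.684, 0.212]
ft_force: [0.2, -0.5, -0.2]
grip_width: 0.0345
```

Run:
```python
from h import *
show()
im,K,W=snap("wrist","w10")
for k in blobs(im,"ochre",500)[:4]: print(cv2.boundingRect(k),*[x for z in (0.011,0.05) for x in rect(K,W,k,z)])
```

```text
t 14.92 grasp [0.6358 0.0516 0.1464] jaw yaw 144.39 down [-0.0331 -0.0023 -0.9994] w 0.0345 F [ 0.189 -0.471 -0.221] j [ 0.0808  0.596   0.274   1.2819  0.0004 -0.8688]
(202, 61, 101, 119) [0.6066 0.0061] [0.0931 0.0772] 53.919578552246094 [0.605  0.0037] [0.0792 0.0656] 53.919593811035156
(325, 0, 187, 100) [0.4732 0.0352] [0.1384 0.0707] -35.13664627075195 [0.4917 0.0284] [0.1176 0.0601] -35.136661529541016
(212, 264, 95, 83) [0.7058 0.1627] [0.1108 0.0609] 1.7961128950119019 [0.6894 0.1368] [0.0941 0.0517] 1.79610013961792
(322, 230, 59, 60) [0.6079 0.1626] [0.0672 0.0285] -88.46629798412323 [0.6061 0.1368] [0.0571 0.0242] -88.46634519100189
```

View pics/w10.png

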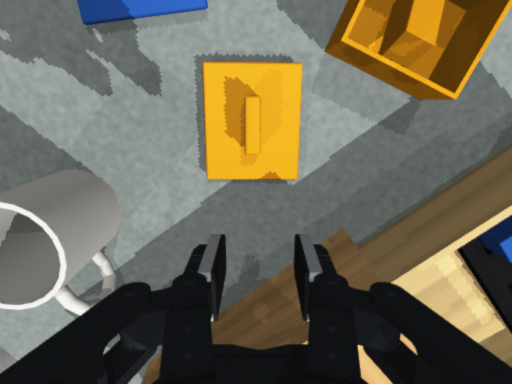

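The ochre lid lies at pixel (252,121), grip bar vertical in the picture, measuring 93 x 77 mm at the expected height.

Run:
```python
from h import *
plan([0.6065,0.006,0.09],143.9)
```

```text
yaw chosen 143.9 j6 target -0.9308399618366285
turn first rotvec(tool) [ 0.009   0.0265 -0.0219] rows>= 0.3  j6 -0.869
then shift in turned axes [0.0555 0.0571 0.0003] len 0.0797  from current axes [ 0.0568  0.0559 -0.0007]
```

Emit:
arm_command(moves=[0,0,0,0.005,0.026,-0.022,0.2,0.01,0.02,0,0,0,0,0.2,0.01,0.02,0,0,0,0,0.2,0.01,0.017,0,0,0,0,0.2,0.01,0,0,0,0,0,0.2,0,0,0,0,0,0,0.2,0,0,0,0,0,0,0.2])

```text
clock: 15.55
eef_pos: [0.5983, 0.0043, 0.2553]
tool_rot: [-0.67, 0.218, 0.675, 0.217]
ft_force: [-0.2, 0.2, -0.1]
grip_width: 0.0338
```

Run:
```python
from h import *
show()
plan([0.6065,0.006,0.033],143.9)
```

```text
t 15.55 grasp [0.5972 0.0045 0.1003] jaw yaw 144.15 down [-0.0073  0.0011 -1.    ] w 0.0338 F [-0.2396  0.2326 -0.0619] j [ 0.0069  0.535   0.0417  1.0848  0.0011 -0.9381]
yaw chosen 143.9 j6 target -0.9308399618366285
turn first rotvec(tool) [ 0.0043  0.0065 -0.0034] rows>= 0.1  j6 -0.938
then shift in turned axes [ 0.0673 -0.0062 -0.0056] len 0.0678  from current axes [ 0.0672 -0.0064 -0.0061]
```

Emit:
arm_command(moves=[0.01,-0.006,-0.0056,0.004,0.006,-0.003,0.2,0.015,0,0,0,0,0,0.2,0.015,0,0,0,0,0,0.2,0,0,0,0,0,0,0.2,0,0,0,0,0,0,0.2])

```text
clock: 15.97
eef_pos: [0.6107, 0.0089, 0.2162]
tool_rot: [0.676, -0.217, -0.669, -0.22]
ft_force: [0.4, -0.0, 0.8]
grip_width: 0.0339
```

Run:
```python
from h import *
show()
plan([0.6065,0.006,0.034],143.9)
```

```text
t 15.97 grasp [0.6123 0.0091 0.0612] jaw yaw 144.04 down [ 0.0105  0.0011 -0.9999] w 0.0339 F [ 0.3945 -0.0231  0.7873] j [ 0.0144  0.5885  0.0218  0.9937  0.0009 -0.9288]
yaw chosen 143.9 j6 target -0.9308399618366285
turn first rotvec(tool) [ 0.0025 -0.0078  0.007 ] rows>= 0.1  j6 -0.929
then shift in turned axes [0.0272 0.0048 0.0017] len 0.0277  from current axes [0.0271 0.005  0.0019]
```

Emit:
arm_command(moves=[0.008,0.004,0.0017,0.002,-0.008,0.007,0.2,0.01,0.001,0,0,0,0,0.2,0.005,0,0,0,0,0,0.2,0,0,0,0,0,0,0.2,0,0,0,0,0,0,0.2])

```text
clock: 16.38
eef_pos: [0.608, 0.0069, 0.1927]
tool_rot: [0.673, -0.218, -0.672, -0.219]
ft_force: [0.3, -0.1, 0.6]
grip_width: 0.0341
```

Run:
```python
from h import *
show()
plan([0.6065,0.006,0.034],143.9)
```

```text
t 16.38 grasp [0.6084 0.0069 0.0377] jaw yaw 144.01 down [ 0.0029  0.0002 -1.    ] w 0.0341 F [ 0.2733 -0.0984  0.5544] j [ 0.0113  0.6126 -0.0051  0.9502  0.0002 -0.9313]
yaw chosen 143.9 j6 target -0.9308399618366285
turn first rotvec(tool) [ 0.0018 -0.0023  0.0019] rows>= 0.0  j6 -0.931
then shift in turned axes [0.0037 0.0016 0.0007] len 0.004  from current axes [0.0037 0.0016 0.0007]
```

Emit:
arm_command(moves=[0.003,0.0016,0.0007,0,0,0,0.2,0,0,0,0,0,0,0.4,0,0,0,0,0,0,0.7,0,0,0,0,0,0,0.9,0,0,0,0,0,0,0.9,0,0,0,0,0,0,0.9])

```text
clock: 16.88
eef_pos: [0.6069, 0.0056, 0.1909]
tool_rot: [0.674, -0.218, -0.671, -0.219]
ft_force: [0.5, -0.3, -0.1]
grip_width: 0.01
```

Run:
```python
from h import *
show()
```

```text
t 16.88 grasp [0.6078 0.0056 0.0359] jaw yaw 143.97 down [ 0.0056  0.0002 -1.    ] w 0.01 F [ 0.5306 -0.2651 -0.1244] j [ 0.0092  0.6117 -0.0122  0.9413  0.0002 -0.9328]
```

Emit:
arm_command(moves=[-0.02,0,0,0,0,0,0.9,-0.035,0,0,0,0,0,0.9,-0.035,0,0,0,0,0,0.9,-0.035,0,0,0,0,0,0.9,-0.02,0,0,0,0,0,0.9,0,0,0,0,0,0,0.9])

```text
clock: 17.38
eef_pos: [0.6046, 0.0056, 0.3378]
tool_rot: [-0.671, 0.219, 0.674, 0.218]
ft_force: [0.7, 0.3, 0.5]
grip_width: 0.0103
```

Run:
```python
from h import *
show()
plan([0.417,0.099,0.18],210)
im,K,W=snap("wrist","w11")
```

```text
t 17.38 grasp [0.6039 0.0056 0.1828] jaw yaw 143.97 down [-0.0048  0.0002 -1.    ] w 0.0103 F [0.6788 0.2823 0.5304] j [ 0.0092  0.4838  0.1837  1.2755  0.0002 -0.9328]
yaw chosen 30 j6 target 1.2802922237258025
turn first rotvec(tool) [ 1.9892 -0.0001 -0.0057] rows>= 16.6  j6 -0.933
then shift in turned axes [ 0.0028  0.1747 -0.1157] len 0.2096  from current axes [0.0038 0.0348 0.2067]
```

View pics/w11.png

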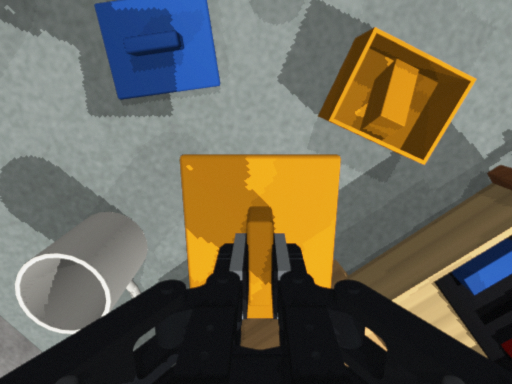

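The lid is held, its bar between the fingers at (259,260), and the tub's rim is visible with corners near (374,28), (475,78), (425,162), (329,122). A zoom gives the corners better.

Run:
```python
from h import *
im=cv2.imread("pics/w11.png")
cv2.imwrite("pics/w11z.png",cv2.resize(im[15:180,300:490],None,fx=4,fy=3.5,interpolation=cv2.INTER_CUBIC)[:600,:800])
```

```text
(no output)
```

View pics/w11z.png

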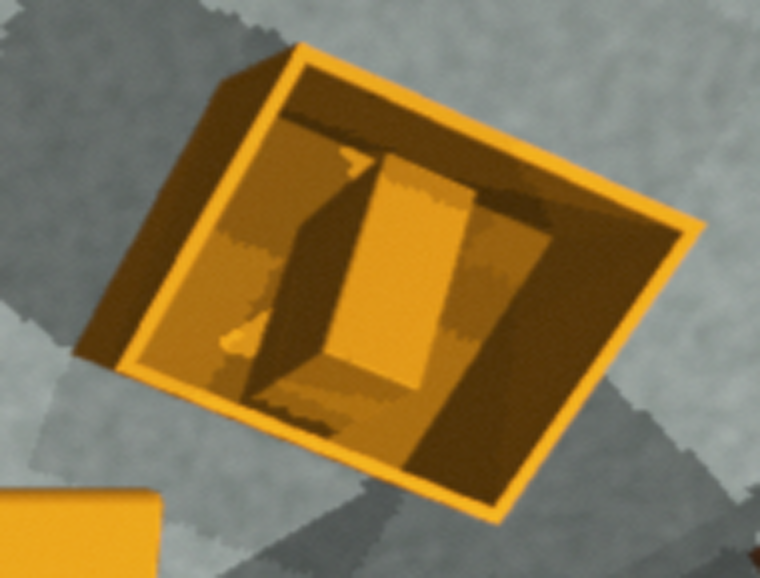

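Run:
```python
from h import *
z=np.array([[298,42],[707,225],[500,523],[118,370]],float)
K,W=cam("wrist")
c=ray(K,W,z/[4,3.5]+[300,15],0.05); print(c,c.mean(0),[np.linalg.norm(c[i]-c[(i+1)%4]) for i in range(4)])
e=(c[1]-c[0]+c[2]-c[3]); print(np.degrees(np.arctan2(e[1],e[0])))
e=(c[3]-c[0]+c[2]-c[1]); print(np.degrees(np.arctan2(e[1],e[0]))-90)
```

```text
[[ 0.4639 -0.0427  0.05  ]
 [ 0.4185  0.0348  0.05  ]
 [ 0.4813  0.0714  0.05  ]
 [ 0.5264 -0.0051  0.05  ]] [0.4725 0.0146 0.05  ] [np.float64(0.08984464206015853), np.float64(0.07272997836092447), np.float64(0.08877733512587699), np.float64(0.07288627131426471)]
120.43556954372421
-59.424856298241934
```

```bash
sed -i 's/def plan(g,yaw):/def plan(g,yaw,exact=False):/; s/    y=np.radians(best); print/    best=yaw if exact else best\n    y=np.radians(best); print/' h.py
python3 - <<'E'
from h import *
plan([0.4725,0.0146,0.15],210.2,True)
E
```

```text
yaw chosen 210.2 j6 target -2.066996118405781
turn first rotvec(tool) [-1.1558  0.0064 -0.0001] rows>= 9.6  j6 -0.933
then shift in turned axes [ 0.0312 -0.0741  0.1095] len 0.1358  from current axes [0.032  0.0702 0.1118]
```

Emit:
arm_command(moves=[0,0,0,-0.115,0,0,0.9,0,0,0,-0.115,0,0,0.9,0,0,0,-0.115,0,0,0.9,0,0,0,-0.115,0,0,0.9,0,0,0,-0.115,0,0,0.9,0,0,0,-0.115,0,0,0.9,0,0,0,-0.115,0,0,0.9,0,0,0,-0.115,0,0,0.9,0,0,0,-0.115,0,0,0.9,0,0,0,-0.08,0,0,0.9,0,0,0,0,0,0,0.9,0,0,0,0,0,0,0.9])

```text
clock: 18.43
eef_pos: [0.598, 0.0056, 0.3108]
tool_rot: [-0.667, -0.193, 0.696, -0.185]
ft_force: [-0.1, -0.4, -0.2]
grip_width: 0.0101
```

Run:
```python
from h import *
show()
plan([0.4725,0.0146,0.15],210.2,True)
```

```text
t 18.43 grasp [0.5914 0.0056 0.156 ] jaw yaw -149.01 down [-0.0428 -0.0001 -0.9991] w 0.0101 F [-0.0526 -0.4317 -0.2114] j [ 0.0093  0.5052  0.1456  1.254   0.0003 -2.1019]
yaw chosen 210.2 j6 target -2.066996118405781
turn first rotvec(tool) [0.0134 0.0369 0.0216] rows>= 0.4  j6 -2.102
then shift in turned axes [ 0.0058 -0.0709  0.104 ] len 0.126  from current axes [ 0.0112 -0.0721  0.1027]
```

Emit:
arm_command(moves=[0,0,0,0.013,0.037,0.022,0.9,-0.002,-0.018,0.026,0,0,0,0.9,-0.002,-0.018,0.026,0,0,0,0.9,-0.002,-0.018,0.026,0,0,0,0.9,-0.001,-0.017,0.026,0,0,0,0.9,0,0,0,0,0,0,0.9,0,0,0,0,0,0,0.9])

```text
clock: 19.02
eef_pos: [0.464, 0.0154, 0.3076]
tool_rot: [-0.679, -0.18, 0.689, -0.178]
ft_force: [0.9, 0.3, -0.0]
grip_width: 0.0105
```

Run:
```python
from h import *
show()
plan([0.4725,0.0146,0.13],210.2,True)
```

```text
t 19.02 grasp [0.4618 0.0154 0.1526] jaw yaw -150.7 down [-0.0136 -0.0006 -0.9999] w 0.0105 F [ 0.8702  0.3437 -0.0169] j [ 0.0333  0.2453 -0.2534  1.0858 -0.0002 -2.0487]
yaw chosen 210.2 j6 target -2.066996118405781
turn first rotvec(tool) [-0.0158  0.0121  0.0062] rows>= 0.2  j6 -2.049
then shift in turned axes [ 0.0226  0.005  -0.007 ] len 0.0242  from current axes [ 0.0225  0.0051 -0.0073]
```

Emit:
arm_command(moves=[0.008,0.005,-0.007,-0.016,0.012,0.006,0.9,0.01,0,0,0,0,0,0.9,0,0,0,0,0,0,0.9,0,0,0,0,0,0,0.9])

```text
clock: 19.35
eef_pos: [0.4728, 0.0145, 0.2877]
tool_rot: [-0.683, -0.183, 0.683, -0.183]
ft_force: [-0.4, 0.4, 0.4]
grip_width: 0.0103
```

Run:
```python
from h import *
show()
plan([0.4725,0.0146,0.1],210.2,True)
snap("wrist","w12")
```

```text
t 19.35 grasp [0.4726 0.0145 0.1327] jaw yaw -150.03 down [-0.0011  0.0001 -1.    ] w 0.0103 F [-0.4365  0.4313  0.4412] j [ 0.0306  0.276  -0.2692  1.0266  0.0002 -2.0632]
yaw chosen 210.2 j6 target -2.066996118405781
turn first rotvec(tool) [-0.0041  0.0009  0.0007] rows>= 0.0  j6 -2.063
then shift in turned axes [ 0.0327 -0.0002  0.0002] len 0.0327  from current axes [ 0.0327 -0.0002  0.0002]
```

View pics/w12.png

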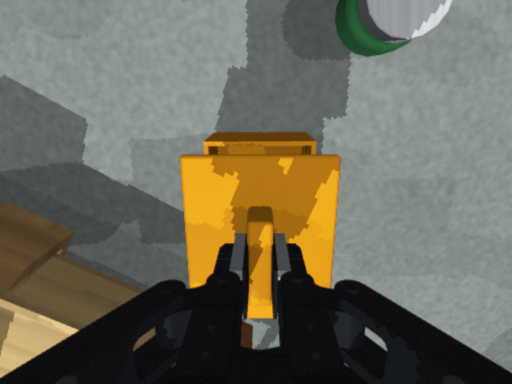

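The tub's rim spans columns 204–317 behind the lid's 180–340: both are centred at 260 and parallel. I lower it.

Emit:
arm_command(moves=[0.012,0,0,-0.002,0,0,0.9,0.012,0,0,0,0,0,0.9,0,0,0,0,0,0,0.9,0,0,0,0,0,0,0.9])

```text
clock: 19.73
eef_pos: [0.4742, 0.0145, 0.2635]
tool_rot: [-0.683, -0.183, 0.683, -0.183]
ft_force: [-0.3, 0.2, -0.9]
grip_width: 0.0105
```

Run:
```python
from h import *
show()
plan([0.4725,0.0146,0.08],210.2,True)
```

```text
t 19.73 grasp [0.474  0.0145 0.1085] jaw yaw -150.03 down [-0.0011  0.0002 -1.    ] w 0.0105 F [-0.2834  0.2332 -0.8521] j [ 0.0304  0.3053 -0.3001  0.9665  0.0002 -2.0635]
yaw chosen 210.2 j6 target -2.066996118405781
turn first rotvec(tool) [-0.004   0.0009  0.0007] rows>= 0.0  j6 -2.063
then shift in turned axes [ 0.0285 -0.001   0.0014] len 0.0286  from current axes [ 0.0285 -0.0009  0.0014]
```

Emit:
arm_command(moves=[0.01,-0.001,0.0014,0,0,0,0.9,0.01,-0.0005,0.001,0,0,0,0.9,0.005,0,0,0,0,0,0.9,0,0,0,0,0,0,0.9])

```text
clock: 20.07
eef_pos: [0.4735, 0.0147, 0.2408]
tool_rot: [0.685, 0.182, -0.682, 0.183]
ft_force: [-0.3, -0.0, -1.9]
grip_width: 0.0104
```

Run:
```python
from h import *
show()
plan([0.4725,0.0146,0.08],210.2,True)
```

```text
t 20.07 grasp [0.4741 0.0148 0.0858] jaw yaw -150.08 down [ 0.0041  0.0006 -1.    ] w 0.0104 F [-0.2745 -0.0131 -1.8713] j [ 0.0309  0.3298 -0.3348  0.9021  0.0005 -2.0621]
yaw chosen 210.2 j6 target -2.066996118405781
turn first rotvec(tool) [-0.0049 -0.0038 -0.0015] rows>= 0.1  j6 -2.062
then shift in turned axes [ 0.0058 -0.0004  0.0009] len 0.0059  from current axes [ 0.0058 -0.0004  0.0009]
```

Emit:
arm_command(moves=[0.005,-0.0004,0.001,0,-0.004,-0.001,0.9,0.003,0,0,0,0,0,0.9,0,0,0,0,0,0,0.9,0,0,0,0,0,0,0.9])

```text
clock: 20.4
eef_pos: [0.4733, 0.0145, 0.2344]
tool_rot: [0.684, 0.182, -0.683, 0.183]
ft_force: [0.7, -0.2, -0.6]
grip_width: 0.0103
```

Run:
```python
from h import *
show()
```

```text
t 20.4 grasp [0.4736 0.0144 0.0794] jaw yaw -150.1 down [ 0.002  -0.0006 -1.    ] w 0.0103 F [ 0.6643 -0.2453 -0.5713] j [ 0.0308  0.3385 -0.3422  0.8881 -0.0007 -2.0618]
```

Height 0.079 means the plug is in the mouth (on the rim it would be 0.086). I release and rise.

Emit:
arm_command(moves=[0,0,0,0,0,0,0.6,0,0,0,0,0,0,0.4,0,0,0,0,0,0,0.3,0,0,0,0,0,0,0.3,-0.02,0,0,0,0,0,0.3,-0.035,0,0,0,0,0,0.3,-0.035,0,0,0,0,0,0.2,-0.02,0,0,0,0,0,0.05,0,-0.03,0,0,0,0,0.05,0,-0.03,0,0,0,0,0.05,0,0,0,0,0,0,0.05])

```text
clock: 21.32
eef_pos: [0.4433, 0.0669, 0.3501]
tool_rot: [0.685, 0.181, -0.682, 0.181]
ft_force: [0.2, 0.1, -0.3]
grip_width: 0.0407
```

Run:
```python
from h import *
show()
im,K,W=snap("wrist","w13")
for k in blobs(im,"ochre",500)[:4]: print(cv2.boundingRect(k),*[x for z in (0.055,0.011) for x in rect(K,W,k,z)])
snap("scene","s13")
im=cv2.imread("pics/s13.png"); cv2.imwrite("pics/s13z.png",cv2.resize(im[120:260,60:400],None,fx=2.3,fy=2.3,interpolation=cv2.INTER_CUBIC))
```

```text
t 21.32 grasp [0.4439 0.067  0.1951] jaw yaw -150.4 down [ 0.0034  0.0005 -1.    ] w 0.0407 F [ 0.2087  0.1041 -0.3127] j [ 0.1498  0.1711 -0.2292  1.1671  0.     -1.9377]
(210, 49, 101, 119) [0.474  0.0143] [0.0928 0.0774] -60.1750431060791 [0.4727 0.0166] [0.1083 0.0903] -60.1750373840332
(0, 106, 99, 180) [0.5966 0.1868] [0.1727 0.0808] -74.12229442596436 [0.6159 0.2179] [0.2016 0.0943] -74.12233924865723
```

View pics/w13.png

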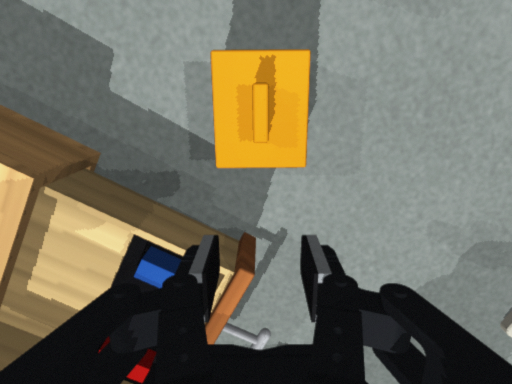

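View pics/s13z.png

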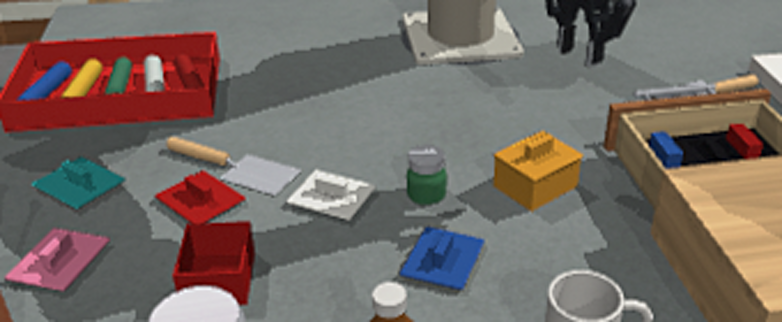

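The lid is seated, measuring 93 x 77 mm at rim height and centred on the tub. Now the red block.

Emit:
arm_command(moves=[-0.002,0,0,0.12,0,0,0.05,-0.002,0,0,0.12,0,0,0.05,-0.002,0,0,0.12,0,0,0.05,-0.002,0,0,0.12,0,0,0.05,-0.002,0,0,0.12,0,0,0.05,-0.002,0,0,0.12,0,0,0.05,-0.002,0,0,0.12,0,0,0.05,-0.002,0,0,0.12,0,0,0.05,-0.002,0,0,0.12,0,0,0.05,-0.002,0,0,0.12,0,0,0.05,-0.002,0,0,0.12,0,0,0.05,-0.002,0,0,0.12,0,0,0.05,-0.002,0,0,0.12,0,0,0.05,-0.002,0,0,0.12,0,0,0.05,-0.002,0,0,0.12,0,0,0.05,-0.002,0,0,0.12,0,0,0.05,-0.001,0,0,0.06,0,0,0.05,0,0,0,0,0,0,0.05])

```text
clock: 22.92
eef_pos: [0.4511, 0.0517, 0.3753]
tool_rot: [0.505, -0.5, -0.504, -0.49]
ft_force: [0.9, 0.5, 0.2]
grip_width: 0.0406
```

Run:
```python
from h import *
show()
plan([0.4715,0.315,0.17],91.9)
```

```text
t 22.92 grasp [0.4497 0.0501 0.2204] jaw yaw 91.07 down [-0.0093 -0.0104 -0.9999] w 0.0406 F [0.9444 0.4645 0.1566] j [ 0.1168  0.1708 -0.1612  1.2493 -0.0092  0.0983]
yaw chosen 91.9 j6 target 0.5558195817347493
turn first rotvec(tool) [-0.0146 -0.0102 -0.0096] rows>= 0.2  j6 0.098
then shift in turned axes [ 0.0503 -0.0291  0.2625] len 0.2688  from current axes [ 0.0474 -0.0257  0.2634]
```

Emit:
arm_command(moves=[0,0,0,-0.014,-0.01,-0.01,0.05,0.002,-0.004,0.033,0,0,0,0.05,0.002,-0.004,0.033,0,0,0,0.05,0.002,-0.004,0.033,0,0,0,0.05,0.002,-0.004,0.033,0,0,0,0.05,0.002,-0.004,0.033,0,0,0,0.05,0.002,-0.004,0.033,0,0,0,0.05,0.002,-0.004,0.033,0,0,0,0.05,0,-0.002,0.025,0,0,0,0.05,0,0,0,0,0,0,0.05,0,0,0,0,0,0,0.05])

```text
clock: 23.83
eef_pos: [0.4767, 0.3144, 0.3555]
tool_rot: [0.511, -0.488, -0.511, -0.489]
ft_force: [-1.0, -0.3, -0.5]
grip_width: 0.0407
```

Run:
```python
from h import *
show()
plan([0.4715,0.315,0.058],91.9)
im,K,W=snap("wrist","w14")
for k in blobs(im,"red",500)[:4]: print(cv2.boundingRect(k),*rect(K,W,k,0.057))
```

```text
t 23.83 grasp [0.4769 0.3146 0.2005] jaw yaw 92.56 down [ 0.0013  0.0014 -1.    ] w 0.0407 F [-0.9818 -0.3026 -0.4788] j [0.5829 0.4044 0.1066 1.2711 0.0004 0.5382]
yaw chosen 91.9 j6 target 0.5558195817347493
turn first rotvec(tool) [0.0116 0.0013 0.0014] rows>= 0.1  j6 0.538
then shift in turned axes [0.1425 0.0052 0.0008] len 0.1426  from current axes [0.1425 0.0054 0.0007]
(247, 141, 27, 66) [0.4704 0.3153] [0.0587 0.023 ] 1.9381154775619507
```

View pics/w14.png

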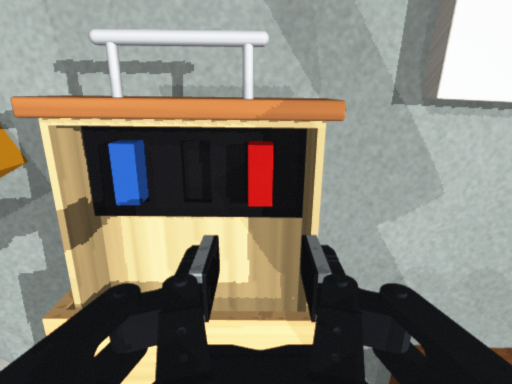

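The red block sits at columns 247–274, centred under the fingers; I narrow the opening a little to clear the drawer's wall, then go down.

Emit:
arm_command(moves=[0.02,0.005,0,0.011,0,0,0.2,0.035,0,0,0,0,0,0.2,0.035,0,0,0,0,0,0.2,0.015,0,0,0,0,0,0.2,0,0,0,0,0,0,0.2,0,0,0,0,0,0,0.2])

```text
clock: 24.38
eef_pos: [0.4739, 0.3067, 0.2496]
tool_rot: [0.508, -0.49, -0.507, -0.495]
ft_force: [-0.3, 1.1, 0.9]
grip_width: 0.0344
```

Run:
```python
from h import *
show()
plan([0.4715,0.315,0.058],91.9)
```

```text
t 24.38 grasp [0.4748 0.3073 0.0946] jaw yaw 91.65 down [ 0.0058  0.0036 -1.    ] w 0.0344 F [-0.3485  1.089   0.8887] j [ 0.5745  0.4745 -0.0773  1.0121 -0.0002  0.5457]
yaw chosen 91.9 j6 target 0.5558195817347493
turn first rotvec(tool) [-0.0044  0.0034  0.0059] rows>= 0.1  j6 0.546
then shift in turned axes [0.0366 0.0021 0.0084] len 0.0376  from current axes [0.0366 0.0024 0.0082]
```

Emit:
arm_command(moves=[0,0.002,0.0084,-0.004,0.003,0.006,0.2,0,0,0,0,0,0,0.2,0,0,0,0,0,0,0.2])

```text
clock: 24.63
eef_pos: [0.4729, 0.3141, 0.253]
tool_rot: [0.508, -0.491, -0.507, -0.493]
ft_force: [0.5, -0.1, -0.0]
grip_width: 0.0346
```

Run:
```python
from h import *
show()
plan([0.4715,0.315,0.058],91.9)
```

```text
t 24.63 grasp [0.4733 0.3145 0.098 ] jaw yaw 91.75 down [ 0.0025  0.0021 -1.    ] w 0.0346 F [ 0.5482 -0.0965 -0.0341] j [ 0.5862  0.4783 -0.0611  1.0282  0.0004  0.5557]
yaw chosen 91.9 j6 target 0.5558195817347493
turn first rotvec(tool) [-0.0027  0.002   0.0026] rows>= 0.0  j6 0.556
then shift in turned axes [0.04   0.0014 0.0009] len 0.04  from current axes [0.04   0.0015 0.0008]
```

Emit:
arm_command(moves=[0.01,0.0014,0.001,0,0.002,0.003,0.2,0.012,0,0,0,0,0,0.2,0.006,0,0,0,0,0,0.2,0,0,0,0,0,0,0.2])

```text
clock: 24.97
eef_pos: [0.4732, 0.317, 0.228]
tool_rot: [0.508, -0.488, -0.507, -0.496]
ft_force: [-0.6, -1.3, -0.4]
grip_width: 0.0344
```

Run:
```python
from h import *
show()
plan([0.4715,0.315,0.058],91.9)
```

```text
t 24.97 grasp [0.4745 0.318  0.073 ] jaw yaw 91.82 down [ 0.0082  0.0059 -0.9999] w 0.0344 F [-0.6423 -1.278  -0.3513] j [ 0.5902  0.5051 -0.0904  0.9652  0.0003  0.5586]
yaw chosen 91.9 j6 target 0.5558195817347493
turn first rotvec(tool) [-0.0015  0.0056  0.0084] rows>= 0.1  j6 0.559
then shift in turned axes [ 0.015   0.0017 -0.002 ] len 0.0152  from current axes [ 0.015   0.0019 -0.0021]
```

Emit:
arm_command(moves=[0.005,0.0017,-0.003,0,0.005,0.008,0.2,0.008,0,0,0,0,0,0.2,0.003,0,0,0,0,0,0.2,0,0,0,0,0,0,0.2])

```text
clock: 25.3
eef_pos: [0.4715, 0.3141, 0.211]
tool_rot: [-0.508, 0.492, 0.508, 0.492]
ft_force: [-0.5, 0.6, -0.7]
grip_width: 0.0345
```

Run:
```python
from h import *
show()
plan([0.4715,0.315,0.058],91.9)
```

```text
t 25.3 grasp [0.4715 0.3141 0.056 ] jaw yaw 91.84 down [ 0.0002  0.0005 -1.    ] w 0.0345 F [-0.524   0.604  -0.6765] j [ 0.5876  0.5231 -0.1114  0.936   0.0003  0.5554]
yaw chosen 91.9 j6 target 0.5558195817347493
turn first rotvec(tool) [-0.001   0.0004  0.0002] rows>= 0.0  j6 0.555
then shift in turned axes [-0.002  -0.0001  0.0009] len 0.0022  from current axes [-0.002  -0.0001  0.0009]
```

Emit:
arm_command(moves=[-0.001,0,0.001,0,0,0,0.4,0,0,0,0,0,0,0.7,0,0,0,0,0,0,0.7,0,0,0,0,0,0,0.7,-0.025,0,0,0,0,0,0.7,-0.035,0,0,0,0,0,0.7,-0.035,0,0,0,0,0,0.7,-0.04,0,0,0,0,0,0.7,-0.03,0,0,0,0,0,0.7,0,0,0,0,0,0,0.7])

```text
clock: 26.13
eef_pos: [0.4705, 0.3144, 0.3808]
tool_rot: [-0.507, 0.495, 0.509, 0.489]
ft_force: [-0.5, -0.2, -0.3]
grip_width: 0.0209
```

Run:
```python
from h import *
show()
snap("wrist","w15")
im,K,W=snap("top","t15")
for k in blobs(im,"red",100)[:5]: print(k.reshape(-1,2).mean(0),*[x for z in (0.011,0.05) for x in rect(K,W,k,z)])
plan([0.54,-0.4,0.22],-4.6)
```

```text
t 26.13 grasp [0.4694 0.3137 0.2258] jaw yaw 91.84 down [-0.0072 -0.0047 -1.    ] w 0.0209 F [-0.4832 -0.1607 -0.3486] j [0.5891 0.3863 0.1461 1.3392 0.     0.557 ]
[380.1979 311.4479] [ 0.1156 -0.5879] [0.3163 0.2067] -89.94664551317692 [ 0.1197 -0.5767] [0.3088 0.2018] -89.94664548709989
[330.1364 177.625 ] [ 0.5976 -0.4068] [0.1005 0.0805] -4.7852935791015625 [ 0.5902 -0.3999] [0.0981 0.0786] -4.785308837890625
[337.2029 220.7101] [ 0.4373 -0.4331] [0.0935 0.0778] 39.17348098754883 [ 0.4337 -0.4256] [0.0912 0.0759] 39.173526763916016
yaw chosen -4.6 j6 target 1.013532674247943
turn first rotvec(tool) [ 1.6831 -0.0175 -0.0031] rows>= 14.0  j6 0.557
then shift in turned axes [ 0.0007 -0.706   0.1273] len 0.7173  from current axes [ 0.006  -0.0474 -0.7158]
```

View pics/w15.png

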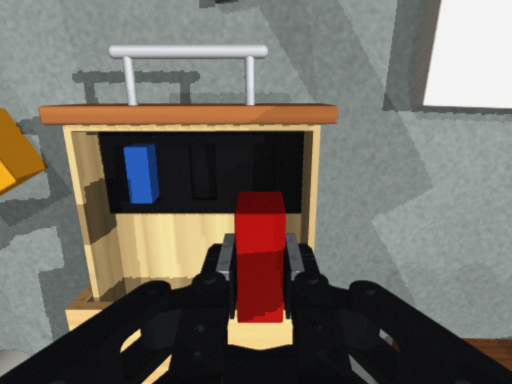

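View pics/t15.png

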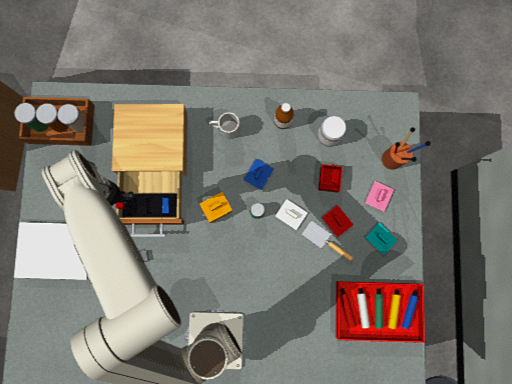

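Red block held; the tub is still near top pixel (330,178) and the red lid is at (337,221). Turn to 175.4°, then travel to the red tub.

Emit:
arm_command(moves=[-0.002,0,0,-0.115,-0.002,0,0.7,-0.002,0,0,-0.115,0,0,0.7,-0.002,0,0,-0.115,0,0,0.7,-0.002,0,0,-0.115,0,0,0.7,-0.002,0,0,-0.115,0,0,0.7,-0.002,0,0,-0.115,0,0,0.7,-0.002,0,0,-0.115,0,0,0.7,-0.002,0,0,-0.115,0,0,0.7,-0.002,0,0,-0.115,0,0,0.7,-0.002,0,0,-0.115,0,0,0.7,-0.002,0,0,-0.115,0,0,0.7,-0.002,0,0,-0.115,0,0,0.7,0,0,0,-0.03,0,0,0.7,0,0,0,0,0,0,0.7])

```text
clock: 27.4
eef_pos: [0.4634, 0.3096, 0.3648]
tool_rot: [-0.684, 0.035, 0.729, 0.005]
ft_force: [-0.7, -0.0, -1.4]
grip_width: 0.0208
```

Run:
```python
from h import *
show()
plan([0.59,-0.33,0.22],175.4)
```

```text
t 27.4 grasp [0.4533 0.3033 0.2103] jaw yaw 176.69 down [-0.0649 -0.041  -0.9971] w 0.0208 F [-0.7084 -0.0213 -1.3703] j [ 0.5886  0.4086  0.1358  1.3748  0.0019 -0.9258]
yaw chosen -4.599999999999994 j6 target 1.1411094126852226
turn first rotvec(tool) [-3.1154  0.0708  0.0966] rows>= 26.0  j6 -0.926
then shift in turned axes [-0.0102 -0.6274  0.1775] len 0.6521  from current axes [ 0.0079  0.6315 -0.1624]
```

Run:
```python
from h import *
plan([0.59,-0.33,0.22],175.4,True)
```

```text
yaw chosen 175.4 j6 target -2.0004832409045705
turn first rotvec(tool) [ 0.0239  0.062  -0.0454] rows>= 0.7  j6 -0.926
then shift in turned axes [-0.0102  0.6274 -0.1775] len 0.6521  from current axes [ 0.0079  0.6315 -0.1624]
```

Emit:
arm_command(moves=[0,0,0,0.024,0.062,-0.045,0.7,-0.001,0.035,-0.01,0,0,0,0.7,-0.001,0.035,-0.01,0,0,0,0.7,-0.001,0.035,-0.01,0,0,0,0.7,-0.001,0.035,-0.01,0,0,0,0.7,-0.001,0.035,-0.01,0,0,0,0.7,-0.001,0.035,-0.01,0,0,0,0.7,-0.001,0.035,-0.01,0,0,0,0.7,-0.001,0.035,-0.01,0,0,0,0.7,-0.001,0.035,-0.01,0,0,0,0.7,-0.001,0.035,-0.01,0,0,0,0.7,-0.001,0.035,-0.01,0,0,0,0.7,-0.001,0.035,-0.01,0,0,0,0.7,-0.001,0.035,-0.01,0,0,0,0.7,-0.001,0.035,-0.01,0,0,0,0.7,-0.001,0.035,-0.01,0,0,0,0.7,0,0.035,-0.01,0,0,0,0.7,0,0,0,0,0,0,0.7,0,0,0,0,0,0,0.7])

```text
clock: 28.98
eef_pos: [0.5694, -0.288, 0.3404]
tool_rot: [-0.687, 0.034, 0.725, 0.034]
ft_force: [-0.5, 0.2, -0.5]
grip_width: 0.0203
```

Run:
```python
from h import *
show()
plan([0.59,-0.33,0.2],175.4,True)
```

```text
t 28.98 grasp [ 0.5609 -0.2877  0.1857] jaw yaw 174.47 down [-0.0548  0.0017 -0.9985] w 0.0203 F [-0.4935  0.1739 -0.5393] j [-0.4635  0.5725  0.3364  1.3846 -0.023  -1.9372]
yaw chosen 175.4 j6 target -2.0004832409045705
turn first rotvec(tool) [-0.0162  0.0548 -0.0032] rows>= 0.5  j6 -1.937
then shift in turned axes [-0.0146  0.0402 -0.0239] len 0.049  from current axes [-0.0158  0.0399 -0.0237]
```

Emit:
arm_command(moves=[-0.004,0,0,-0.016,0.055,-0.003,0.7,-0.004,0.015,-0.012,0,0,0,0.7,-0.004,0.015,-0.012,0,0,0,0.7,0,0,0,0,0,0,0.7,0,0,0,0,0,0,0.7])

```text
clock: 29.4
eef_pos: [0.5876, -0.3165, 0.3403]
tool_rot: [-0.699, 0.025, 0.714, 0.033]
ft_force: [0.9, 0.2, -0.5]
grip_width: 0.0206
```

Run:
```python
from h import *
show()
im,K,W=snap("wrist","w16")
for k in blobs(im,"red",500)[:4]: print(cv2.boundingRect(k),*rect(K,W,k,0.05))
```

```text
t 29.4 grasp [ 0.5846 -0.3147  0.1854] jaw yaw 175.3 down [-0.0195  0.012  -0.9997] w 0.0206 F [ 0.9232  0.1938 -0.4515] j [-0.4944  0.6223  0.4227  1.3941  0.0014 -1.983 ]
(171, 21, 122, 103) [ 0.5953 -0.4025] [0.0897 0.0731] -4.771034240722656
(344, 0, 140, 95) [ 0.4589 -0.4276] [0.0808 0.0669] 39.35147476196289
(235, 192, 51, 131) [ 0.5879 -0.2383] [0.1362 0.0456] 84.9505615234375
```

View pics/w16.png

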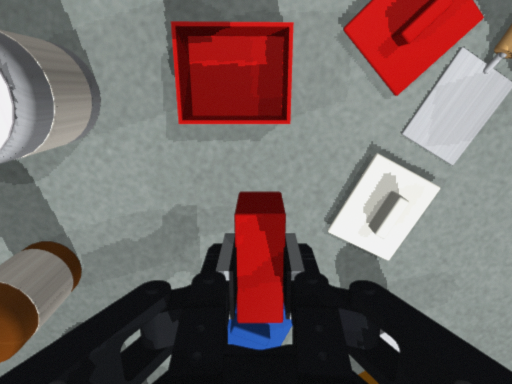

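The red tub is at pixels (171–293, 21–124): 89.7 x 73.1 mm at rim height, centre (0.595,-0.4025). The red lid is at the upper right, clear of the knife's blade.

Run:
```python
from h import *
plan([0.590,-0.400,0.13],175.2,True)
```

```text
yaw chosen 175.2 j6 target -2.0828050703222276
turn first rotvec(tool) [0.002  0.0206 0.0103] rows>= 0.2  j6 -1.983
then shift in turned axes [ 0.0552  0.0831 -0.0094] len 0.1002  from current axes [ 0.0541  0.0837 -0.0104]
```

Emit:
arm_command(moves=[0,0.01,0,0.002,0.02,0.01,0.7,0.005,0.023,-0.003,0,0,0,0.7,0.005,0.025,-0.003,0,0,0,0.7,0.005,0.025,-0.003,0,0,0,0.7,0.01,0,0,0,0,0,0.7,0,0,0,0,0,0,0.7,0,0,0,0,0,0,0.7])

```text
clock: 30.03
eef_pos: [0.5891, -0.3979, 0.3138]
tool_rot: [0.707, -0.028, -0.706, -0.027]
ft_force: [0.3, -0.6, -0.5]
grip_width: 0.0209
```

Run:
```python
from h import *
show()
plan([0.590,-0.400,0.09],175.2,True)
```

```text
t 30.03 grasp [ 0.5894 -0.3983  0.1588] jaw yaw 175.56 down [ 0.0023 -0.0021 -1.    ] w 0.0209 F [ 0.2789 -0.63   -0.4968] j [-0.594   0.7179  0.5256  1.3755 -0.0005 -2.0874]
yaw chosen 175.2 j6 target -2.0828050703222276
turn first rotvec(tool) [ 0.0063 -0.0024 -0.0019] rows>= 0.1  j6 -2.087
then shift in turned axes [ 0.0688  0.002  -0.0011] len 0.0689  from current axes [ 0.0688  0.0019 -0.0009]
```

Emit:
arm_command(moves=[0.015,0.001,-0.001,0.006,-0.002,-0.002,0.7,0.02,0,0,0,0,0,0.7,0.015,0,0,0,0,0,0.7,0,0,0,0,0,0,0.7,0,0,0,0,0,0,0.7])

```text
clock: 30.45
eef_pos: [0.5906, -0.3946, 0.2667]
tool_rot: [0.708, -0.029, -0.705, -0.027]
ft_force: [0.3, 0.2, -0.3]
grip_width: 0.0207
```

Run:
```python
from h import *
show()
plan([0.590,-0.400,0.06],175.2,True)
```

```text
t 30.45 grasp [ 0.5914 -0.3949  0.1117] jaw yaw 175.46 down [ 0.0048 -0.0019 -1.    ] w 0.0207 F [ 0.2608  0.2405 -0.2927] j [-0.5892  0.7397  0.4427  1.2688  0.001  -2.0807]
yaw chosen 175.2 j6 target -2.0828050703222276
turn first rotvec(tool) [ 0.0045 -0.0049 -0.0015] rows>= 0.1  j6 -2.081
then shift in turned axes [0.0517 0.0055 0.0002] len 0.052  from current axes [0.0517 0.0054 0.0004]
```

Emit:
arm_command(moves=[0.01,0.005,0,0.004,-0.005,-0.001,0.7,0.012,0.001,0,0,0,0,0.7,0,0,0,0,0,0,0.7,0,0,0,0,0,0,0.7])

```text
clock: 30.78
eef_pos: [0.5914, -0.3999, 0.2471]
tool_rot: [0.708, -0.03, -0.705, -0.028]
ft_force: [-0.0, 0.7, -0.5]
grip_width: 0.0208
```

Run:
```python
from h import *
show()
plan([0.590,-0.401,0.06],175.2,True)
```

```text
t 30.78 grasp [ 0.5921 -0.4004  0.0921] jaw yaw 175.34 down [ 0.0041 -0.0035 -1.    ] w 0.0208 F [-0.0043  0.718  -0.4908] j [-0.5945  0.7603  0.4293  1.2345 -0.0006 -2.0839]
yaw chosen 175.2 j6 target -2.0839653451211264
turn first rotvec(tool) [ 0.0024 -0.0044 -0.0031] rows>= 0.0  j6 -2.084
then shift in turned axes [0.0321 0.0012 0.0013] len 0.0321  from current axes [0.032  0.0011 0.0015]
```

Emit:
arm_command(moves=[0.01,0.002,0.001,0.002,-0.004,-0.003,0.7,0.01,0.001,0.001,0,0,0,0.7,0.005,0,0,0,0,0,0.7,0,0,0,0,0,0,0.7])

```text
clock: 31.12
eef_pos: [0.5892, -0.4035, 0.2205]
tool_rot: [0.707, -0.03, -0.706, -0.029]
ft_force: [-0.8, 0.7, -0.8]
grip_width: 0.0206
```

Run:
```python
from h import *
show()
plan([0.590,-0.401,0.038],175.2,True)
```

```text
t 31.12 grasp [ 0.5894 -0.4037  0.0655] jaw yaw 175.19 down [ 0.0014 -0.0009 -1.    ] w 0.0206 F [-0.8229  0.6897 -0.7686] j [-0.6005  0.7821  0.3995  1.1866  0.0001 -2.0873]
yaw chosen 175.2 j6 target -2.0839653451211264
turn first rotvec(tool) [-0.0002 -0.0015 -0.0008] rows>= 0.0  j6 -2.087
then shift in turned axes [ 0.0275 -0.0026 -0.0006] len 0.0276  from current axes [ 0.0275 -0.0026 -0.0005]
```

Emit:
arm_command(moves=[0.01,-0.002,0,0,0,0,0.7,0.01,0,0,0,0,0,0.7,0.004,0,0,0,0,0,0.7,0,0,0,0,0,0,0.7,0,0,0,0,0,0,0.7])

```text
clock: 31.53
eef_pos: [0.5889, -0.4011, 0.1923]
tool_rot: [-0.706, 0.03, 0.707, 0.03]
ft_force: [-0.2, -0.3, -0.7]
grip_width: 0.021
```

Run:
```python
from h import *
show()
plan([0.590,-0.401,0.037],175.2,True)
```

```text
t 31.53 grasp [ 0.5888 -0.401   0.0373] jaw yaw 175.18 down [-0.0005  0.0006 -1.    ] w 0.021 F [-0.1811 -0.258  -0.6972] j [-0.598   0.8037  0.3643  1.1322  0.0002 -2.0846]
yaw chosen 175.2 j6 target -2.0839653451211264
turn first rotvec(tool) [-0.0004  0.0006  0.0006] rows>= 0.0  j6 -2.085
then shift in turned axes [ 0.0003 -0.0002 -0.0011] len 0.0011  from current axes [ 0.0003 -0.0002 -0.0011]
```

Block near the floor of the tub; release and rise, then towards the red lid.

Emit:
arm_command(moves=[0,0,0,0,0,0,0.4,0,0,0,0,0,0,0.25,0,0,0,0,0,0,0.25,-0.02,0,0,0,0,0,0.25,-0.035,0,0,0,0,0,0.25,-0.035,0,0,0,0,0,0.25,-0.035,0,0,0,0,0,0.2,-0.02,-0.02,0,0,0,0,0.2,0,-0.03,0,0,0,0,0.2,0,-0.02,0,0,0,0,0.2,0,0,0,0,0,0,0.2])

```text
clock: 32.45
eef_pos: [0.595, -0.3316, 0.3492]
tool_rot: [0.709, -0.032, -0.704, -0.03]
ft_force: [0.3, 0.0, 0.3]
grip_width: 0.0342
```

Run:
```python
from h import *
show()
im,K,W=snap("wrist","w17")
for k in blobs(im,"red",500)[:4]: print(cv2.boundingRect(k),*[x for z in (0.05,.011) for x in rect(K,W,k,z)])
```

```text
t 32.45 grasp [ 0.5962 -0.3321  0.1942] jaw yaw 174.92 down [ 0.0077 -0.003  -1.    ] w 0.0342 F [0.2644 0.0074 0.3227] j [-0.5087  0.6335  0.4654  1.3945  0.0011 -1.9908]
(198, 50, 114, 95) [ 0.5953 -0.4024] [0.0899 0.0735] -4.96148681640625 [ 0.5962 -0.4017] [0.103  0.0842] -4.9616241455078125
(359, 0, 136, 115) [ 0.4593 -0.4299] [0.0813 0.0673] 39.21232223510742 [ 0.4404 -0.4332] [0.0931 0.0772] 39.212337493896484
```

View pics/w17.png

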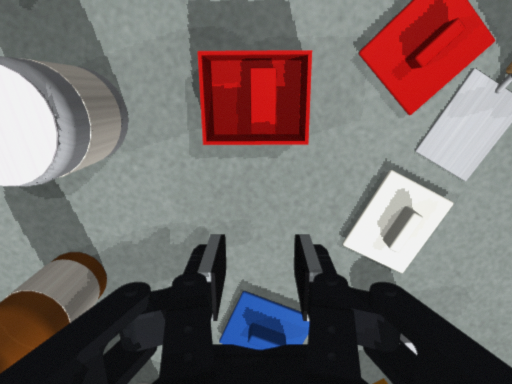

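Red block stands in its tub at (263,95); tub unmoved. Red lid measures 93 x 77 mm at (0.4404,-0.4332), yaw 39.2°.

Emit:
arm_command(moves=[0,0,0,0.115,0,0,0.2,0,0,0,0.115,0,0,0.2,0,0,0,0.115,0,0,0.2,0,0,0,0.115,0,0,0.2,0,0,0,0.115,0,0,0.2,0,0,0,0.115,0,0,0.2,0,0,0,0.08,0,0,0.2,0,0,0,0,0,0,0.2])

```text
clock: 33.17
eef_pos: [0.5935, -0.3391, 0.3499]
tool_rot: [0.641, -0.31, -0.632, -0.306]
ft_force: [-0.4, -0.6, -0.1]
grip_width: 0.0343
```

Run:
```python
from h import *
show()
plan([0.483,-0.4,0.16],129.2,True)
```

```text
t 33.17 grasp [ 0.5949 -0.3406  0.1949] jaw yaw 128.32 down [ 0.0087 -0.0096 -0.9999] w 0.0343 F [-0.3578 -0.6188 -0.051 ] j [-0.5183  0.6367  0.4727  1.3946 -0.004  -1.1872]
yaw chosen 129.2 j6 target -1.3758448780731076
turn first rotvec(tool) [-0.0154 -0.0129  0.0008] rows>= 0.2  j6 -1.187
then shift in turned axes [0.0349 0.1241 0.0227] len 0.1309  from current axes [0.0345 0.1245 0.0212]
```

Emit:
arm_command(moves=[0,0,0,-0.015,-0.013,0,0.2,0.004,0.03,0.006,0,0,0,0.2,0.005,0.03,0.006,0,0,0,0.2,0.005,0.03,0.006,0,0,0,0.2,0.005,0.03,0.005,0,0,0,0.2,0,0,0,0,0,0,0.2,0,0,0,0,0,0,0.2])

```text
clock: 33.75
eef_pos: [0.4825, -0.4027, 0.3277]
tool_rot: [-0.64, 0.296, 0.643, 0.298]
ft_force: [0.5, -0.4, -0.1]
grip_width: 0.0343
```

Run:
```python
from h import *
show()
im,K,W=snap("wrist","w18")
for k in blobs(im,"red",500)[:4]: print(cv2.boundingRect(k),*[x for z in (0.05,.011) for x in rect(K,W,k,z)])
plan([0.44,-0.433,0.09],129.2,True)
```

```text
t 33.75 grasp [ 0.4821 -0.4021  0.1727] jaw yaw 130.3 down [-0.0026  0.0035 -1.    ] w 0.0343 F [ 0.5156 -0.4271 -0.0573] j [-0.6956  0.5371  0.2442  1.2821  0.001  -1.399 ]
(219, 61, 92, 109) [ 0.4369 -0.436 ] [0.0799 0.0662] 39.254974365234375 [ 0.4388 -0.4335] [0.0926 0.0768] 39.255001068115234
(115, 202, 129, 90) [ 0.5843 -0.4035] [0.109  0.0773] -4.886909484863281 [ 0.6096 -0.3958] [0.1264 0.0896] -4.8869781494140625
yaw chosen 129.2 j6 target -1.4615490744089628
turn first rotvec(tool) [ 0.0188  0.0045 -0.0007] rows>= 0.2  j6 -1.399
then shift in turned axes [0.0826 0.0521 0.0034] len 0.0977  from current axes [0.0826 0.0519 0.004 ]
```

View pics/w18.png

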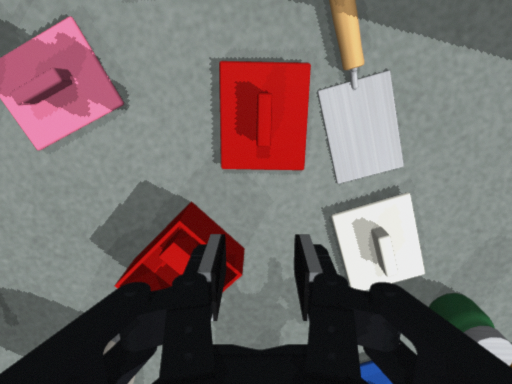

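The red lid is at (265,116), with a gap of some 10 px to the knife's blade. I go over it and down.

Emit:
arm_command(moves=[0,0.01,0.002,0.018,0.004,0,0.2,0.012,0.02,0.001,0,0,0,0.2,0.02,0.02,0,0,0,0,0.2,0.02,0,0,0,0,0,0.2,0.015,0,0,0,0,0,0.2,0,0,0,0,0,0,0.2,0,0,0,0,0,0,0.2])

```text
clock: 34.38
eef_pos: [0.4444, -0.4343, 0.2616]
tool_rot: [0.643, -0.302, -0.637, -0.299]
ft_force: [0.0, -0.3, 1.2]
grip_width: 0.0343
```

Run:
```python
from h import *
show()
plan([0.4392,-0.4334,0.035],129.2,True)
```

```text
t 34.38 grasp [ 0.4452 -0.4354  0.1066] jaw yaw 129.69 down [ 0.0054 -0.0068 -1.    ] w 0.0343 F [ 0.0156 -0.2774  1.1789] j [-0.7737  0.5648  0.1113  1.1087 -0.0011 -1.4664]
yaw chosen 129.2 j6 target -1.4629205254031246
turn first rotvec(tool) [ 0.0085 -0.0086 -0.0001] rows>= 0.1  j6 -1.466
then shift in turned axes [0.0716 0.0034 0.004 ] len 0.0718  from current axes [0.0716 0.0034 0.0046]
```

Emit:
arm_command(moves=[0.012,0.0034,0.004,0.008,-0.008,0,0.2,0.016,0,0,0,0,0,0.2,0.012,0,0,0,0,0,0.2,0,0,0,0,0,0,0.2,0,0,0,0,0,0,0.2])

```text
clock: 34.8
eef_pos: [0.4415, -0.4334, 0.2235]
tool_rot: [0.641, -0.303, -0.637, -0.301]
ft_force: [-0.7, 0.0, 1.2]
grip_width: 0.0341
```

Run:
```python
from h import *
show()
plan([0.4392,-0.4334,0.035],129.2,True)
```

```text
t 34.8 grasp [ 0.4423 -0.4342  0.0685] jaw yaw 129.39 down [ 0.0047 -0.0049 -1.    ] w 0.0341 F [-0.6902  0.0344  1.1918] j [-0.7761  0.5963  0.0579  1.0256 -0.0002 -1.4635]
yaw chosen 129.2 j6 target -1.4629205254031246
turn first rotvec(tool) [ 0.0033 -0.0067  0.0005] rows>= 0.1  j6 -1.464
then shift in turned axes [0.0335 0.0018 0.0015] len 0.0336  from current axes [0.0335 0.0018 0.0017]
```

Emit:
arm_command(moves=[0.01,0.002,0.002,0.003,-0.006,0,0.2,0.012,0.001,0.001,0,0,0,0.2,0.006,0,0,0,0,0,0.2,0,0,0,0,0,0,0.2,0,0,0,0,0,0,0.2])

```text
clock: 35.22
eef_pos: [0.4384, -0.4336, 0.1971]
tool_rot: [0.641, -0.304, -0.637, -0.302]
ft_force: [-0.0, -0.7, 0.4]
grip_width: 0.034
```

Run:
```python
from h import *
show()
plan([0.4392,-0.4334,0.035],129.2,True)
```

```text
t 35.22 grasp [ 0.439  -0.4342  0.0422] jaw yaw 129.25 down [ 0.0042 -0.0037 -1.    ] w 0.034 F [-0.0417 -0.7443  0.3538] j [-0.78    0.6209  0.0244  0.9686  0.0003 -1.465 ]
yaw chosen 129.2 j6 target -1.4629205254031246
turn first rotvec(tool) [ 0.0008 -0.0056  0.0009] rows>= 0.0  j6 -1.465
then shift in turned axes [ 0.0071 -0.0008 -0.0004] len 0.0072  from current axes [ 0.0072 -0.0008 -0.0003]
```

Emit:
arm_command(moves=[0.006,0,0,0,-0.005,0,0.2,0.002,0,0,0,0,0,0.2,0,0,0,0,0,0,0.4,0,0,0,0,0,0,0.7,0,0,0,0,0,0,0.9,0,0,0,0,0,0,0.9,0,0,0,0,0,0,0.9])

```text
clock: 35.8
eef_pos: [0.4392, -0.4344, 0.1907]
tool_rot: [0.64, -0.303, -0.637, -0.303]
ft_force: [-0.2, 0.1, -0.4]
grip_width: 0.0102
```

Run:
```python
from h import *
show()
```

```text
t 35.8 grasp [ 0.4398 -0.4348  0.0357] jaw yaw 129.25 down [ 0.0035 -0.0022 -1.    ] w 0.0102 F [-0.2411  0.1143 -0.3663] j [-0.7801  0.6307  0.0232  0.9592  0.0009 -1.4651]
```

Emit:
arm_command(moves=[-0.02,0,0,0,0,0,0.9,-0.035,0,0,0,0,0,0.9,-0.035,0,0,0,0,0,0.9,-0.035,0,0,0,0,0,0.9,-0.02,0,0,0,0,0,0.9,0,0,0,0.11,0,0,0.9,0,0,0,0.11,0,0,0.9,0,0,0,0.11,0,0,0.9,0,0,0,0.11,0,0,0.9,0,0,0,0.11,0,0,0.9,0,0,0,0.11,0,0,0.9,0,0,0,0.08,0,0,0.9,0,0,0,0,0,0,0.9,0,0,0,0,0,0,0.9])

```text
clock: 36.97
eef_pos: [0.4379, -0.4331, 0.3426]
tool_rot: [-0.478, 0.521, 0.477, 0.522]
ft_force: [-0.1, 0.1, -1.0]
grip_width: 0.0107
```

Run:
```python
from h import *
show()
plan([0.5953,-0.4024,0.16],85.1,True)
```

```text
t 36.97 grasp [ 0.4381 -0.4332  0.1876] jaw yaw 84.87 down [ 0.0018 -0.0004 -1.    ] w 0.0107 F [-0.0789  0.0517 -1.0357] j [-0.7802  0.5008  0.224   1.2924  0.001  -0.6907]
yaw chosen 85.1 j6 target -0.5088889171548363
turn first rotvec(tool) [-0.004  -0.0002  0.0018] rows>= 0.0  j6 -0.691
then shift in turned axes [ 0.0276 -0.1542  0.0441] len 0.1628  from current axes [ 0.0279 -0.154   0.0447]
```

Emit:
arm_command(moves=[0,-0.03,0.009,-0.004,0,0,0.9,0,-0.03,0.009,0,0,0,0.9,0,-0.03,0.009,0,0,0,0.9,0,-0.03,0.009,0,0,0,0.9,0,-0.025,0.006,0,0,0,0.9,0,0,0,0,0,0,0.9,0,0,0,0,0,0,0.9])

```text
clock: 37.55
eef_pos: [0.5898, -0.4025, 0.3403]
tool_rot: [-0.48, 0.519, 0.482, 0.518]
ft_force: [0.3, 0.2, -0.4]
grip_width: 0.0107
```

Run:
```python
from h import *
show()
plan([0.5953,-0.4024,0.14],85.1,True)
snap("wrist","w19")
```

```text
t 37.55 grasp [ 0.5895 -0.4022  0.1853] jaw yaw 85.7 down [-0.0019  0.0016 -1.    ] w 0.0107 F [ 0.3124  0.2333 -0.4051] j [-0.5989  0.7197  0.5972  1.4508  0.0003 -0.5238]
yaw chosen 85.1 j6 target -0.5088889171548363
turn first rotvec(tool) [ 0.0104  0.0015 -0.002 ] rows>= 0.1  j6 -0.524
then shift in turned axes [ 0.0453 -0.0055  0.0005] len 0.0456  from current axes [ 0.0453 -0.0056  0.0004]
```

View pics/w19.png

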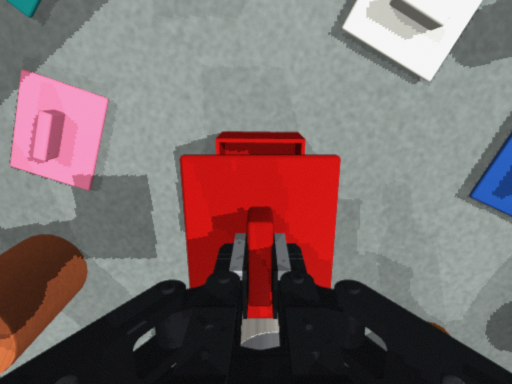

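Tub's rim at columns 216–305 behind the lid's 180–340: both centred at 260. I lower it.

Emit:
arm_command(moves=[0.01,-0.005,0.0005,0.01,0.001,-0.002,0.9,0.015,0,0,0,0,0,0.9,0.015,0,0,0,0,0,0.9,0,0,0,0,0,0,0.9,0,0,0,0,0,0,0.9])

```text
clock: 38.02
eef_pos: [0.5913, -0.4039, 0.2982]
tool_rot: [-0.477, 0.522, 0.477, 0.522]
ft_force: [0.5, 0.1, 0.1]
grip_width: 0.0107
```

Run:
```python
from h import *
show()
plan([0.5953,-0.4024,0.1],85.1,True)
```

```text
t 38.02 grasp [ 0.5913 -0.4038  0.1432] jaw yaw 84.89 down [-0.0001  0.0007 -1.    ] w 0.0107 F [0.5449 0.1089 0.1419] j [-0.5994  0.7386  0.5236  1.3563  0.0005 -0.5103]
yaw chosen 85.1 j6 target -0.5088889171548363
turn first rotvec(tool) [-0.0036  0.0007 -0.0002] rows>= 0.0  j6 -0.51
then shift in turned axes [ 0.0432 -0.0039  0.0019] len 0.0435  from current axes [ 0.0432 -0.0039  0.0018]
```

Emit:
arm_command(moves=[0.01,-0.004,0.002,-0.003,0,0,0.9,0.015,0,0,0,0,0,0.9,0.01,0,0,0,0,0,0.9,0,0,0,0,0,0,0.9,0,0,0,0,0,0,0.9])

```text
clock: 38.43
eef_pos: [0.5946, -0.4038, 0.2638]
tool_rot: [-0.478, 0.521, 0.476, 0.522]
ft_force: [-0.1, 0.2, 0.2]
grip_width: 0.0105
```

Run:
```python
from h import *
show()
plan([0.5953,-0.4024,0.08],85.1,True)
```

```text
t 38.43 grasp [ 0.5951 -0.404   0.1088] jaw yaw 84.92 down [ 0.0031 -0.0013 -1.    ] w 0.0105 F [-0.1426  0.1858  0.2159] j [-0.5967  0.7611  0.4756  1.282   0.0007 -0.5081]
yaw chosen 85.1 j6 target -0.5088889171548363
turn first rotvec(tool) [-0.0032 -0.001   0.0032] rows>= 0.0  j6 -0.508
then shift in turned axes [ 0.0288 -0.0005  0.0015] len 0.0288  from current axes [ 0.0288 -0.0004  0.0015]
```

Emit:
arm_command(moves=[0.01,0,0.001,-0.003,-0.001,0.003,0.9,0.01,0,0,0,0,0,0.9,0,0,0,0,0,0,0.9,0,0,0,0,0,0,0.9])

```text
clock: 38.77
eef_pos: [0.5954, -0.4031, 0.2437]
tool_rot: [-0.479, 0.521, 0.477, 0.521]
ft_force: [-0.1, -0.1, 0.2]
grip_width: 0.0107
```

Run:
```python
from h import *
show()
plan([0.5953,-0.4024,0.08],85.1,True)
```

```text
t 38.77 grasp [ 0.5957 -0.4033  0.0887] jaw yaw 85.12 down [ 0.0025 -0.0016 -1.    ] w 0.0107 F [-0.1032 -0.1041  0.1904] j [-0.5951  0.7746  0.4478  1.2411  0.0001 -0.5099]
yaw chosen 85.1 j6 target -0.5088889171548363
turn first rotvec(tool) [ 0.0003 -0.0014  0.0026] rows>= 0.0  j6 -0.51
then shift in turned axes [0.0087 0.0001 0.0007] len 0.0087  from current axes [0.0087 0.0001 0.0007]
```

Emit:
arm_command(moves=[0.006,0,0.0007,0,0,0,0.9,0.004,0,0,0,0,0,0.9,0,0,0,0,0,0,0.9,0,0,0,0,0,0,0.9])

```text
clock: 39.1
eef_pos: [0.5959, -0.4025, 0.2344]
tool_rot: [-0.48, 0.52, 0.476, 0.521]
ft_force: [0.1, 0.1, -0.1]
grip_width: 0.0107
```

Run:
```python
from h import *
show()
```

```text
t 39.1 grasp [ 0.5966 -0.403   0.0794] jaw yaw 85.12 down [ 0.0047 -0.0032 -1.    ] w 0.0107 F [ 0.1281  0.081  -0.1151] j [-0.594   0.7801  0.4333  1.2184  0.     -0.5089]
```

Emit:
arm_command(moves=[0,0,0,0,0,0,0.6,0,0,0,0,0,0,0.4,0,0,0,0,0,0,0.2,0,0,0,0,0,0,0.2,-0.02,0,0,0,0,0,0.2,-0.035,0,0,0,0,0,0.2,-0.035,0,0,0,0,0,0.2,-0.035,0,0,0,0,0,0.2,-0.02,0,0,0,0,0,0.2,0,0,0,0,0,0,0.2])

```text
clock: 39.93
eef_pos: [0.5945, -0.4016, 0.3807]
tool_rot: [-0.477, 0.521, 0.479, 0.521]
ft_force: [0.1, -0.3, 1.4]
grip_width: 0.0341
```

Run:
```python
from h import *
show()
im,K,W=snap("wrist","w20")
for k in blobs(im,"red",500)[:4]: print(cv2.boundingRect(k),*[x for z in (0.055,.011) for x in rect(K,W,k,z)])
snap("scene","s20")
im=cv2.imread("pics/s20.png"); cv2.imwrite("pics/s20z.png",cv2.resize(im[120:270,60:400],None,fx=2.3,fy=2.3,interpolation=cv2.INTER_CUBIC))
```

```text
t 39.93 grasp [ 0.594  -0.4013  0.2257] jaw yaw 85.12 down [-0.0028  0.002  -1.    ] w 0.0341 F [ 0.1347 -0.2692  1.3742] j [-0.5941  0.7238  0.7083  1.5586  0.0001 -0.509 ]
(217, 124, 83, 98) [ 0.594  -0.4024] [0.0959 0.077 ] -4.845916748046875 [ 0.6052 -0.4036] [0.1103 0.0885] -4.845939636230469
```

View pics/w20.png

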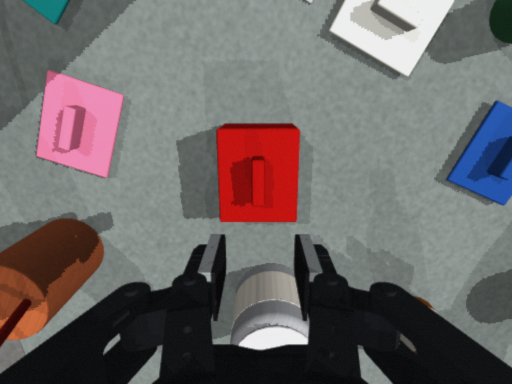

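View pics/s20z.png

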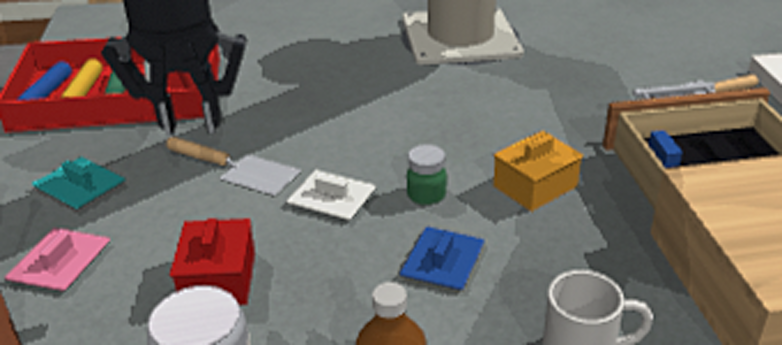

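Both lids are seated (red measures 96 x 77 mm at lid height, centred on the tub). Now back to the handle at about (0.366,0.251) to shut the drawer.

Emit:
arm_command(moves=[0,0.02,0,0.12,0,0,0.28,0,0,0,0.12,0,0,0.28,0,0,0,0.12,0,0,0.28,0,0,0,0.12,0,0,0.28,0,0,0,0.12,0,0,0.28,0,0,0,0.12,0,0,0.28,0,0,0,0.12,0,0,0.28,0,0,0,0.12,0,0,0.28,0,0,0,0.12,0,0,0.28,0,0,0,0.12,0,0,0.28,0,0,0,0.12,0,0,0.28,0,0,0,0.1,0,0,0.28,0,0,0,0,0,0,0.28])

```text
clock: 41.12
eef_pos: [0.5672, -0.3955, 0.3355]
tool_rot: [0.012, 0.728, 0.018, 0.686]
ft_force: [0.6, 0.1, 1.0]
grip_width: 0.0309
```

Run:
```python
from h import *
show()
plan([0.366,0.22,0.2],1.8,True)
```

```text
t 41.12 grasp [ 0.5581 -0.3891  0.1809] jaw yaw 0.53 down [-0.0592  0.0413 -0.9974] w 0.0309 F [0.641  0.0997 0.9616] j [-0.6088  0.7056  0.5575  1.4949  0.      0.954 ]
yaw chosen 1.8 j6 target 2.0806031132082574
turn first rotvec(tool) [-0.0234 -0.0584 -0.0425] rows>= 0.6  j6 0.954
then shift in turned axes [-0.0195  0.6215 -0.1818] len 0.6478  from current axes [ 0.0178  0.6171 -0.1964]
```

Emit:
arm_command(moves=[-0.005,0,0,-0.023,-0.058,-0.042,0.28,-0.004,0.034,-0.01,0,0,0,0.28,-0.004,0.034,-0.01,0,0,0,0.28,-0.004,0.034,-0.01,0,0,0,0.28,-0.004,0.034,-0.01,0,0,0,0.28,-0.004,0.034,-0.01,0,0,0,0.28,-0.002,0.034,-0.01,0,0,0,0.28,-0.002,0.034,-0.01,0,0,0,0.28,0,0.034,-0.01,0,0,0,0.28,0,0.034,-0.01,0,0,0,0.28,0,0.034,-0.01,0,0,0,0.28,0,0.034,-0.01,0,0,0,0.28,0,0.034,-0.01,0,0,0,0.28,0,0.034,-0.01,0,0,0,0.28,0,0.034,-0.01,0,0,0,0.28,0,0.034,-0.01,0,0,0,0.28,0,0.034,-0.01,0,0,0,0.28,0,0.034,-0.01,0,0,0,0.28,0,0,0,0,0,0,0.28,0,0,0,0,0,0,0.28])

```text
clock: 42.78
eef_pos: [0.3419, 0.1954, 0.339]
tool_rot: [-0.027, 0.723, 0.035, 0.69]
ft_force: [0.2, 0.5, -0.3]
grip_width: 0.0308
```

Run:
```python
from h import *
show()
plan([0.366,0.22,0.2],1.8,True)
snap("wrist","w21")
```

```text
t 42.78 grasp [0.3345 0.1969 0.1842] jaw yaw 5.02 down [-0.0478  0.0098 -0.9988] w 0.0308 F [ 0.2242  0.504  -0.2646] j [ 0.5088  0.0929 -0.353   1.1618  0.0318  1.9916]
yaw chosen 1.8 j6 target 2.0806031132082574
turn first rotvec(tool) [ 0.0559 -0.0471 -0.0126] rows>= 0.6  j6 1.992
then shift in turned axes [-0.016   0.0238  0.0249] len 0.0379  from current axes [-0.0169  0.0226  0.0254]
```

View pics/w21.png

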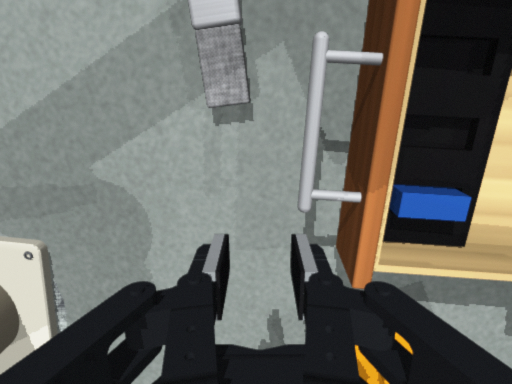

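The wrist view shows the handle from (320,38) to (305,208), undisturbed; the brush lies at (222,60), well below finger height.

Run:
```python
from h import *
K,W=cam("wrist")
print(ray(K,W,[[320,36],[305,209]],0.072), ray(K,W,[[248,104],[195,25]],0.01))
plan([0.366,0.251,0.15],1.8,True)
```

```text
[[0.3605 0.313  0.072 ]
 [0.3663 0.1885 0.072 ]] [[0.3101 0.2625 0.01  ]
 [0.2594 0.3241 0.01  ]]
yaw chosen 1.8 j6 target 2.1405072502223454
turn first rotvec(tool) [ 0.0542 -0.0477 -0.0132] rows>= 0.6  j6 1.992
then shift in turned axes [0.034  0.0552 0.0257] len 0.0697  from current axes [0.0333 0.0533 0.0302]
```

Emit:
arm_command(moves=[-0.003,0,0,0.05,-0.047,-0.012,0.28,0,0.025,0.012,0,0,0,0.28,0,0.025,0.012,0,0,0,0.28,0,0,0,0,0,0,0.28,0,0,0,0,0,0,0.28])

```text
clock: 43.25
eef_pos: [0.366, 0.2405, 0.338]
tool_rot: [-0.012, 0.709, 0.008, 0.705]
ft_force: [-0.5, -1.0, -0.4]
grip_width: 0.0306
```

Run:
```python
from h import *
show()
plan([0.366,0.251,0.072],1.8,True)
im,K,W=snap("wrist","w22")
```

```text
t 43.25 grasp [0.3653 0.2397 0.183 ] jaw yaw 1.62 down [-0.0049 -0.0058 -1.    ] w 0.0306 F [-0.453  -1.0083 -0.3733] j [ 0.5821  0.1657 -0.2695  1.1429 -0.0021  2.1247]
yaw chosen 1.8 j6 target 2.1405072502223454
turn first rotvec(tool) [-0.0032 -0.005   0.0056] rows>= 0.1  j6 2.125
then shift in turned axes [0.111  0.0104 0.0003] len 0.1115  from current axes [0.1109 0.0111 0.0008]
```

View pics/w22.png

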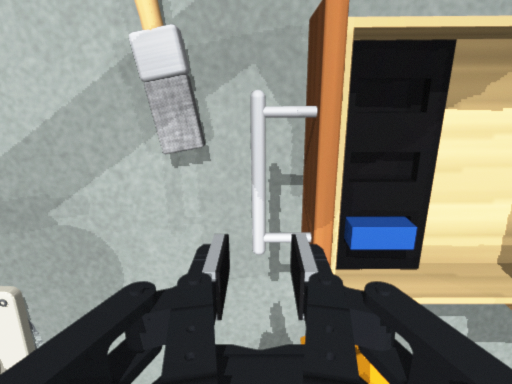

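The bar lies at columns 257–260, centred between the fingers. Down and grip.

Emit:
arm_command(moves=[0.02,0.008,0,-0.003,-0.005,0.005,0.28,0.03,0,0,0,0,0,0.28,0.03,0,0,0,0,0,0.28,0,0,0,0,0,0,0.28,0,0,0,0,0,0,0.28])

```text
clock: 43.72
eef_pos: [0.3676, 0.2421, 0.2566]
tool_rot: [-0.008, 0.706, 0.008, 0.708]
ft_force: [-0.3, 0.4, 1.1]
grip_width: 0.0307
```

Run:
```python
from h import *
show()
plan([0.365,0.251,0.073],1.8,True)
```

```text
t 43.72 grasp [0.3679 0.242  0.1016] jaw yaw 1.28 down [ 0.002  -0.0005 -1.    ] w 0.0307 F [-0.2663  0.395   1.0919] j [ 0.5828  0.2525 -0.3968  0.9201 -0.0015  2.1312]
yaw chosen 1.8 j6 target 2.1417840119439564
turn first rotvec(tool) [-0.009   0.0019  0.0006] rows>= 0.1  j6 2.131
then shift in turned axes [ 0.0286  0.009  -0.0023] len 0.03  from current axes [ 0.0286  0.009  -0.0025]
```

Emit:
arm_command(moves=[0.008,0.006,-0.003,-0.009,0.002,0,0.28,0.012,0,0,0,0,0,0.28,0.006,0,0,0,0,0,0.28,0,0,0,0,0,0,0.28,0,0,0,0,0,0,0.28])

```text
clock: 44.13
eef_pos: [0.366, 0.2477, 0.2341]
tool_rot: [-0.009, 0.705, 0.012, 0.709]
ft_force: [-0.1, 0.0, 0.5]
grip_width: 0.0309
```

Run:
```python
from h import *
show()
plan([0.365,0.251,0.073],1.8,True)
```

```text
t 44.13 grasp [0.3667 0.2482 0.0791] jaw yaw 1.68 down [ 0.0046  0.0033 -1.    ] w 0.0309 F [-0.0537  0.0232  0.5095] j [ 0.5949  0.2841 -0.4244  0.8566  0.0001  2.1364]
yaw chosen 1.8 j6 target 2.1417840119439564
turn first rotvec(tool) [-0.002   0.0047 -0.0032] rows>= 0.1  j6 2.136
then shift in turned axes [ 0.0061  0.0033 -0.0009] len 0.007  from current axes [ 0.0061  0.0033 -0.001 ]
```

Emit:
arm_command(moves=[0.004,0.002,0,0,0.004,-0.003,0.28,0,0,0,0,0,0,0.6,0,0,0,0,0,0,0.9,0,0,0,0,0,0,0.9,0,0,0.02,0,0,0,0.9,0,0,0.03,0,0,0,0.9,0,0,0.03,0,0,0,0.9,0,0,0.03,0,0,0,0.9,0,0,0.025,0,0,0,0.9,0,0,0.012,0,0,0,0.9,0,0,0,0,0,0,0.9])

```text
clock: 45.05
eef_pos: [0.5153, 0.2554, 0.232]
tool_rot: [-0.011, 0.709, 0.013, 0.705]
ft_force: [0.4, 0.1, 0.5]
grip_width: 0.0085
```

Run:
```python
from h import *
show()
```

```text
t 45.05 grasp [0.5145 0.2557 0.077 ] jaw yaw 1.97 down [-0.0053  0.0023 -1.    ] w 0.0085 F [0.366  0.0946 0.5253] j [ 0.4591  0.5158 -0.0598  0.9989  0.0044  1.9954]
```

Handle at x ≈ 0.5145; shut should be near 0.533. I push on in small steps until the force rises.

Emit:
arm_command(moves=[0,0,0.008,0,-0.005,0,0.9,0,0,0.008,0,0,0,0.9,0,0,0.004,0,0,0,0.9,0,0,0,0,0,0,0.9])

```text
clock: 45.38
eef_pos: [0.534, 0.256, 0.232]
tool_rot: [-0.012, 0.709, 0.013, 0.705]
ft_force: [1.7, -0.1, 0.0]
grip_width: 0.0085
```

Run:
```python
from h import *
show()
```

```text
t 45.38 grasp [0.5331 0.2563 0.077 ] jaw yaw 2.02 down [-0.0058  0.0022 -1.    ] w 0.0085 F [ 1.6734 -0.0874  0.0196] j [ 0.446   0.5456 -0.0076  1.0218  0.0045  1.9815]
```

Emit:
arm_command(moves=[0,0,0.004,0,0,0,0.9,0,0,0.004,0,0,0,0.9])

```text
clock: 45.55
eef_pos: [0.5366, 0.2562, 0.2319]
tool_rot: [-0.013, 0.714, 0.014, 0.7]
ft_force: [-10.6, -0.4, 9.1]
grip_width: 0.0087
```

Run:
```python
from h import *
show()
```

```text
t 45.55 grasp [0.5334 0.2564 0.077 ] jaw yaw 2.17 down [-0.0207  0.0014 -0.9998] w 0.0087 F [-10.5878  -0.3839   9.107 ] j [0.4432 0.5555 0.0094 1.0428 0.0101 1.9761]
```

The grasp stays at 0.5334 while the force rises to 11 N: the drawer is at its stop. Release and rise.

Emit:
arm_command(moves=[0,0,0.003,0,0,0,0.9,0,0,0,0,0,0,0.5,0,0,0,0,0,0,0.28,0,0,0,0,0,0,0.28])

```text
clock: 45.88
eef_pos: [0.5365, 0.2567, 0.232]
tool_rot: [-0.014, 0.716, 0.015, 0.698]
ft_force: [1.4, -0.6, 0.2]
grip_width: 0.0308
```

Run:
```python
from h import *
show()
snap("wrist","w23")
```

```text
t 45.88 grasp [0.5325 0.2568 0.0771] jaw yaw 2.32 down [-0.0257  0.0003 -0.9997] w 0.0308 F [ 1.4377 -0.5645  0.2182] j [0.4439 0.5579 0.0137 1.0498 0.0113 1.974 ]
```

View pics/w23.png

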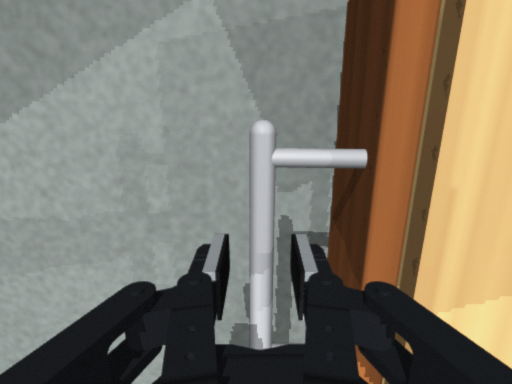

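Emit:
arm_command(moves=[-0.03,0,0,0,0,0,0.28,-0.035,0,0,0,0,0,0.28,-0.035,0,0,0,0,0,0.28,-0.03,0,-0.02,0,0,0,0.28,0,-0.02,-0.03,0,0,0,0.28,0,-0.02,-0.03,0,0,0,0.28,0,0,-0.035,0,0,0,0.28,0,0,-0.035,0,0,0,0.28,0,0,0,0,0,0,0.28])

```text
clock: 46.68
eef_pos: [0.3889, 0.2085, 0.3698]
tool_rot: [-0.013, 0.714, 0.014, 0.7]
ft_force: [-0.6, -0.0, -1.3]
grip_width: 0.0308
```

Run:
```python
from h import *
show()
im,K,W=snap("wrist","w24"); 
snap("scene","s24"); im,K,W=snap("top","t24")
for c in ("ochre","red"):
  for k in blobs(im,c,100)[:4]: print(c,k.reshape(-1,2).mean(0),*[x for z in (0.055,) for x in rect(K,W,k,z)])
im=cv2.imread("pics/s24.png"); cv2.imwrite("pics/s24z.png",cv2.resize(im[120:290,60:500],None,fx=1.8,fy=1.8,interpolation=cv2.INTER_CUBIC))
a=cv2.imread("pics/t24.png")[90:260,90:410]; cv2.imwrite("pics/t24z.png",cv2.resize(a,None,fx=2.5,fy=2.5,interpolation=cv2.INTER_CUBIC))
```

```text
t 46.68 grasp [0.386  0.2087 0.2148] jaw yaw 2.19 down [-0.019   0.0011 -0.9998] w 0.0308 F [-0.6125 -0.0208 -1.3112] j [ 0.4893  0.1521 -0.1988  1.2361  0.0098  2.0218]
ochre [148.386  137.6985] [0.7202 0.2717] [0.2609 0.2575] -88.340123295784
ochre [215.5125 206.575 ] [0.472  0.0138] [0.0948 0.079 ] -60.07548141479492
ochre [393.9103 311.0641] [ 0.1212 -0.6238] [0.1175 0.0286] -9.152420043945312
ochre [340.   250.64] [ 0.3264 -0.4352] [0.0964 0.0179] 56.290714263916016
red [380.1944 311.4861] [ 0.1202 -0.5753] [0.3078 0.2012] -89.96897516585886
red [330.6957 177.1087] [ 0.5913 -0.4011] [0.1023 0.0821] -4.785285949707031
```

View pics/w24.png

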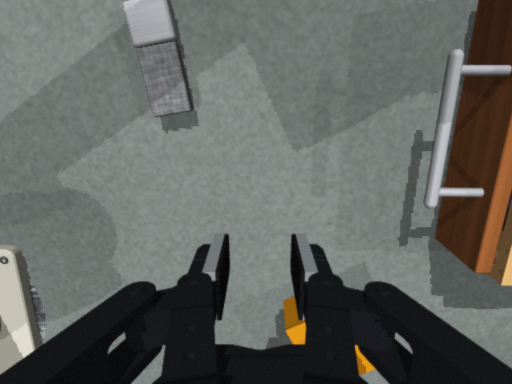

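View pics/s24z.png

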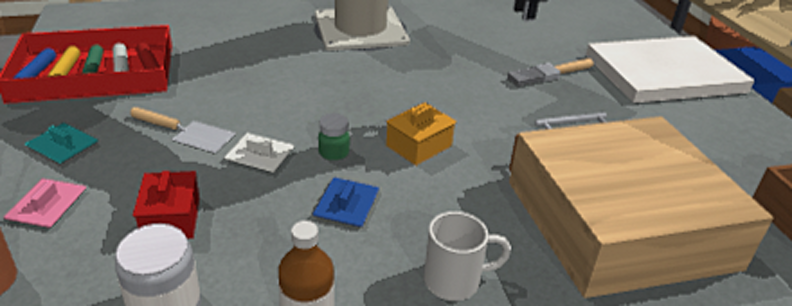

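View pics/t24z.png

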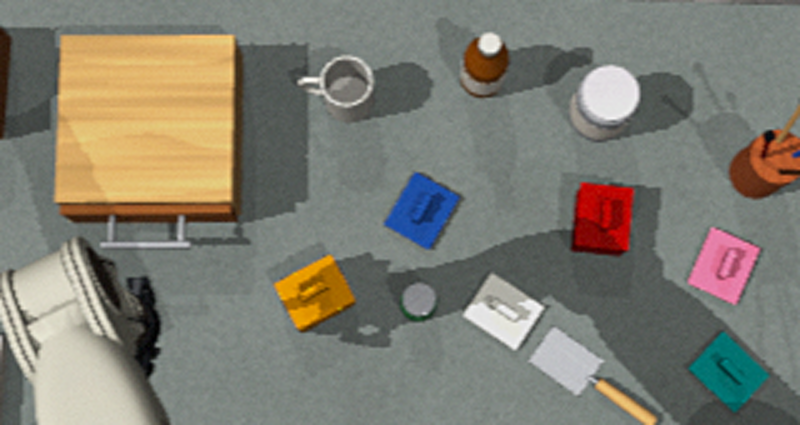

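The pictures show both tubs with their lids on, level, and the chest shut, with its handle at the same pixel row as at the start. I compare the handle's and bystanders' regions with the first pictures, then hand in.

Run:
```python
from h import *
for n,a,b,regs in [("scene","scene0","s24",{"handle":(180,192,350,405),"white lid":(192,216,183,224),"jar":(180,210,235,256),"knife":(175,206,130,186)}),("top","top0","t24",{"handle":(178,192,128,170),"white lid":(196,228,274,308)})]:
    A=cv2.imread(f"pics/{a}.png").astype(int);B=cv2.imread(f"pics/{b}.png").astype(int)
    for k,(r0,r1,c0,c1) in regs.items():
        ga=cv2.cvtColor(A[r0:r1,c0:c1].astype(np.uint8),cv2.COLOR_BGR2GRAY).astype(np.float32);gb=cv2.cvtColor(B[r0:r1,c0:c1].astype(np.uint8),cv2.COLOR_BGR2GRAY).astype(np.float32)
        print(n,k,"shift px",np.round(cv2.phaseCorrelate(ga,gb),2)[0] if 0 else cv2.phaseCorrelate(ga,gb))
print(bot.job_done()); show()
```

```text
scene handle shift px ((0.03518256736273884, 0.1111184264209717), 0.9595648103290134)
scene white lid shift px ((0.42527486994334396, -0.08579576494070018), 0.8285370915024369)
scene jar shift px ((0.27105298989592264, 0.4802458114535817), 0.6119397719701131)
scene knife shift px ((0.029609246879317652, -0.012565592533082537), 0.6219347032407919)
top handle shift px ((0.6854612313230675, 0.3777059253633315), 0.8461415128354673)
top white lid shift px ((-0.21503510848110707, 0.27951339824885046), 0.812580219987366)
the job is handed in; nothing more can be done
None
the job is handed in; nothing more can be done
```

I did the whole job and handed it in at about 47 s. I pulled the drawer open 166 mm, then put the ochre block and its lid into the ochre tub, and the red block and its lid into the red tub. There was no blue tub, so the blue block stayed in its pocket. Last, I pushed the drawer shut. The red lid was knocked aside early in the run, so I measured it again before picking it up.

**What the last checks showed:**
- **Lids:** both let go at a grasp height of 79 mm, against about 80 mm expected when seated and 86 mm if resting on the rim. Seen from above, both lay square and centred on upright tubs.
- **Drawer:** the handle stopped at x = 0.533 m while the push rose to 11 N. Its picture position matched the start to within 0.1 px in the scene view and 0.8 px (about 3 mm) in the top view. The top view is less certain, as the lighting and shadows had changed.
- **Bystanders:** the white lid, jar and palette knife showed shifts of 0.6 px or less, which I put down to shadows. I checked the brush only by eye, and it looked undisturbed.

**Small departures:**
- My first grip on the ochre block was too high, so I let go and took it again.
- The ochre tub slid a few millimetres when the block brushed its wall. I measured the tub again before setting the lid.

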